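Close a badge reader on its desk stand and hold it shut

ROBOT

A 6-joint arm with a two-finger parallel gripper is mounted at the origin on the work surface. World frame = base frame: x ahead of the robot, y to its left, z up, the work surface at z = 0. Lengths are in mm, angles in rad, forces in N, time in s.
With the tool pointing down it reaches from about 275 to 750 mm from the base axis. Payload 10.2 kg.
Tool frame: the origin (TCP) lies midway between the tips of the shut fingers; the grasp point (between the pads) lies 19 mm behind it; x points along the fingers, y is the direction in which the jaws open and shut, and the axes are right-handed (so a half turn about x gives the same grasp; the last joint's range is limited). The gripper opens to 85 mm and grips with 20 to 120 N. Pads are 22 mm wide; open, the fingers measure 114 mm over their backs; the gripper's body (76 mm by 85 mm) begins 54 mm behind the grasp point. The pads swing forward as they close: fully open they stand 13 mm farther back than shut.
Start: joints at [-1.534, 0.313, 1.498, -0, 1.331, -0.223], TCP at [134.852, -507.391, 231.294] pointing down, gripper open.
Joint ranges: [-2.94, 2.94], [-0.97, 2.17], [0.19, 2.56], [-1.23, 4.37], [0.02, 3.11], [-2.88, 2.88]. Speed limits (rad/s): [2.39, 2.39, 3.01, 3.14, 3.14, 3.14].

INTERFACE

Orientations are given as a unit quaternion [w, x, y, z].
In Python, from rig import sense, capture, get_calibration, finish_job gives the robot as it stands.
- The arm moves only by the tool jog_arm, never from a script. Its argument "increments" is a list of rows, each an object of numbers: "rx", "ry", "rz": the turn, a rotation vector about the tool's x, y, z in rad; "x", "y", "z": the shift along the tool's x, y, z in mm; "hand": the finger opening in mm, from 0 to 85.4. A call has 1 to 5 rows; each row shifts and turns the commanded pose from where the row before left it, along the tool's axes as they then stand; what a row does not reach is not made up. A row lasts 1/8 s, in which the tool goes at most 62.5 mm and 10.7 degrees, less where a joint would pass 70% of its speed; a pose out of reach is approached as far as the arm can. A call with a gripper value outside its range is refused whole. The fingers move at their own pace and stop on an object; "force" is the grip in N (left out, the last holds). Time passes only in rows, so rows that do not move let the fingers close. It gives the time, the measured TCP pose, the force and the opening at its end, in the units of the state.
- sense(): the state, without advancing time (a new reading comes with each control period).
- capture(name): name is "side" or "top"; returns the picture (400x640x3 uint8, red, green, blue); there is no depth.
- get_calibration(name): a dict with "camera_matrix" (3x3 intrinsics, pixels), "R" (3x3) and "t" (3): a world point X has camera coordinates R X + t. Camera axes: x right, y down, z forward; pixel columns grow to the right and rows downward; lengths in mm; the calibration is good to about 2 mm. A picture is of the moment at which its call begins. get_calibration takes no time and is no camera call.
- finish_job(): hands the job in, once; it reports no verdict.
The state is a dict: "time_s": time; "joints": joint angles; "dq": joint speeds; "tau": joint torques, N m; "eef_pos": TCP position; "ee_rot": TCP orientation; "force": force on the tool from outside, world axes, zero at the start; "wrist_torque": the same for the moment, N m; "grip_width": opening from 0.0 (shut) to 1.0 (fully open).
Only numpy, scipy, OpenCV 4.12 (cv2) and the standard library are available. Lean on these libraries where they do the work, as an engineer would, in place of code of your own. Each camera call takes 0.05 s, during which the arm holds its last target.

TASK

Put the badge reader together on its desk stand: first lay the grey rear shell, dowels up, on the stand's sloping cradle with its screw-terminal end against the ledge, centred and straight, and let go of it. Then fit the black cover over the two dowels with its display window towards the upper end, and press it steadily, without forcing, against the sprung contacts until the seam is closed all round. Finish while still holding the cover pressed shut with the gripper, so that a colleague can put in the screws; leave everything else on the desk where it is.

Things in the scene. Friction and masses are not known exactly. Their poses are not given: they have to be found in the camera images.
- cradle: Aluminium cradle plate on the desk stand, 130 x 44 mm, sloping at 0.35 rad; fixed, but placed differently each time. Origin: on its upper face, where the centre of the rear shell's underside belongs, 78 mm above the desk. x points up the slope, y across, z square out of the face. The ledge across its lower end rises 10 mm, inner face at x = -65 mm; the plate ends at x = +55 mm.
- stand: The desk stand that carries the cradle, fixed: a 170 x 110 x 10 mm dark steel foot with a 34 x 40 mm column to the cradle. Origin on the desk under the cradle's origin; x points the way the slope rises, z up.
- shell_mid (a point): Rear shell: loose grey flat box 130 (x) x 56 (y) x 16 mm (z), about 0.16 kg, lying on the desk dowels up. The point is the centre of the box, 8 mm above its underside. z is up, x points to the end that belongs at the top of the slope; a green screw-terminal strip lies at the -x end. Grasp it across its 56 mm width.
- shell: The same rear shell, origin at the centre of its underside, axes as shell_mid. On its upper face (the seam, 16 mm up) stand two brass bullet-nosed dowels 8 mm in diameter, at x = +46 and x = -38 mm on the centre line; they rise 12 mm, straight for 7 mm, then tapering to 3.6 mm.
- shell_terminals (a point): Middle of the green screw-terminal strip on the shell's upper face, 54 mm from the shell's centre towards its -x end: this end belongs against the ledge.
- cover_mid (a point): Front cover: loose black block 130 (x) x 58 (y) x 20 mm (z), about 0.13 kg, lying on the desk face up. The point is its centre, 10 mm above its underside. z is up, x points to the end with the display window and green status light. Closed, its centre is 18 mm above shell_mid along the shell's z, axes alike. Grasp it across its 58 mm width, fingertips not below its underside.
- cover: The same cover, origin at the centre of its underside, axes as cover_mid. Two 10 mm holes go right through it at x = +46 and x = -38 mm on the centre line and slide over the shell's dowels; it fits one way round only.
- cover_window (a point): Centre of the display window on the cover's upper face, 26 mm from the cover's centre towards its +x end.
- contacts (a joint): Sprung contact block (black, 22 x 30 mm, brass pins) in the shell's upper face, 3 mm from its centre towards +x. 0 = fully out, 5 mm above the seam; the value is how far it is pushed in (m). It pushes back with 3.5 N at first and 7.5 N at 5 mm; the cover's weight does not move it. Cover closed: about 0.005.
- mouse: Bystander: black computer mouse 104 x 58 x 34 mm, origin under its centre.
- stapler: Bystander: blue stapler 130 x 32 x 50 mm, origin under its centre.
- tape_dispenser: Bystander: grey tape dispenser 150 x 50 x 92 mm, origin under its centre.
- pen_cup: Bystander: dark pen cup, 76 mm across and 95 mm high, pens up to 155 mm; origin under its centre.
- screwdriver: Bystander: yellow screwdriver, 190 mm long, lying on the desk.
- screw_dish: Bystander: small white dish with the reader's screws, 72 mm across, 18 mm high, origin under its centre.
- badge: Bystander: flat blue badge holder 92 x 60 x 6 mm, origin under its centre.
There are look-alikes about, which are no part of the job. What is shaped like the shell but orange is not meant. What is shaped like the cover but orange is not meant.

How it is judged (in metres and radians):
On the way, in this order (a step that is already met when the one before it is completed fails the run):
1. the rear shell alone lies seated on the sloping cradle against its ledge, let go of (x of shell_mid in the frame of cradle between -0.004 and 0.006 m and y of shell_mid in the frame of cradle between -0.01 and 0.01 m and z of shell_mid in the frame of cradle between 0.005 and 0.0105 m and angle between the z axis of shell_mid and the z axis of cradle, either way round below 0.06 rad and angle between the x axis of shell_mid and the x axis of cradle, either way round below 0.12 rad and x of shell_terminals in the frame of cradle below -0.04 m and contact force between the fingers and shell below 0.3 N and linear speed of shell below 0.02 m/s and distance between cover_mid and shell_mid above 0.07 m), for 0.3 s.
2. the cover is on the dowels the right way round, pressed until the seam is closed (x of shell_mid in the frame of cradle between -0.004 and 0.006 m and y of shell_mid in the frame of cradle between -0.01 and 0.01 m and z of shell_mid in the frame of cradle between 0.005 and 0.0105 m and angle between the z axis of shell_mid and the z axis of cradle, either way round below 0.06 rad and angle between the x axis of shell_mid and the x axis of cradle, either way round below 0.12 rad and x of shell_terminals in the frame of cradle below -0.04 m and x of cover_mid in the frame of shell_mid between -0.003 and 0.003 m and y of cover_mid in the frame of shell_mid between -0.003 and 0.003 m and z of cover_mid in the frame of shell_mid between 0.014 and 0.0195 m and x of cover_window in the frame of shell_mid above 0.02 m and angle between the z axis of cover_mid and the z axis of shell_mid, either way round below 0.035 rad and angle between the x axis of cover_mid and the x axis of shell_mid, either way round below 0.06 rad and value of joint contacts above 0.0035 m and contact force between the fingers and cover above 4 N and contact force between cover and shell above 5 N), for 0.2 s.
At the end, for the whole second after the job is handed in: Shell flat on the cradle within 6 mm of the ledge, 10 mm of the middle, 0.12 rad of straight; cover on its dowels (3 mm), window up the slope, seam open under 1.5 mm, contacts in over 3.5 mm; fingers on the cover with over 4 N, cover on the shell with over 5 N, at rest (all of step 2 and linear speed of cover below 0.02 m/s); the arm keeps its last pose, push and grip.
It fails at once if the cover is forced onto the shell with more than 60 N (contact force between cover and shell above 60 N).
It fails at once if a bystander (mouse, stapler, tape dispenser, pen cup, screwdriver, screw dish or badge) is moved over 30 mm (distance of any of mouse, stapler, tape_dispenser, pen_cup, screwdriver, screw_dish, badge from where it was at the start of the episode above 0.03 m).
It also fails if it takes over 54 s, if anything falls off the work surface, if the arm or the gripper's body presses on something with over 40 N, if the wrist force passes 120 N, or if a joint passes its speed limit or range.

## Working session

There is one attempt and no reset: what is moved stays moved. The work goes in short steps, Python scripts to look and compute and a tool call to move; the robot and the scene stay as the last step left them, time stands still between calls to the robot, and variables do not carry over. Pictures are saved under pics/ and viewed, and the job is handed in when it is done.

Besides the shell and the picture viewer there is one more tool, called after "Emit:" as a command line: name --argument value ..., lists and objects as JSON in quotes. jog_arm: Moves the arm, as the interface text tells. Its arguments: {"type":"object","properties":{"increments":{"type":"array","items":{"type":"object","properties":{"rx":{"type":"number"},"ry":{"type":"number"},"rz":{"type":"number"},"x":{"type":"number"},"y":{"type":"number"},"z":{"type":"number"},"hand":{"type":"number"}}}},"force":{"type":"number"}},"required":["increments"]}

```bash
mkdir -p pics; ls; python3 - <<'E'
from rig import *
import cv2,json
for n in ("side","top"):
    im=capture(n); cv2.imwrite(f"pics/{n}0.png",im[:,:,::-1]); c=get_calibration(n); print(n,c)
print(sense())
E
```

```text
pics
side {'camera_matrix': array([[454.58446606,   0.        , 321.59162869],
       [  0.        , 454.58446606, 191.50498677],
       [  0.        ,   0.        ,   1.        ]]), 'R': array([[-0.99585036, -0.08928119,  0.01763308],
       [-0.07784222,  0.73528785, -0.67326991],
       [ 0.04714495, -0.67184868, -0.73918652]]), 't': array([ 512.32428478,   90.21186979, 1626.25129001])}
top {'camera_matrix': array([[383.35028305,   0.        , 319.66426955],
       [  0.        , 383.35028305, 199.16553702],
       [  0.        ,   0.        ,   1.        ]]), 'R': array([[-0.01902235, -0.99948863,  0.02570287],
       [-0.99799284,  0.01742825, -0.0608815 ],
       [ 0.06040241, -0.02680939, -0.99781401]]), 't': array([  -1.51953652,  515.56201864, 1084.50233446])}
{'time_s': 0.1, 'joints': array([-1.53437495e+00,  3.13401486e-01,  1.49832330e+00,  1.90797465e-05,
        1.33098365e+00, -2.23373193e-01]), 'dq': array([ 8.33338712e-04,  3.87684200e-04, -7.46566237e-04, -1.40028046e-05,
        5.04103963e-04,  3.98581597e-04]), 'tau': array([ 3.64840933e-03, -4.12904012e+01, -2.60141355e+01, -1.61195799e-04,
        3.04989604e-03,  1.35343282e-05]), 'eef_pos': array([ 134.86174363, -507.16530948,  230.80272345]), 'ee_rot': array([ 0.0911994 ,  0.70119299,  0.09198371, -0.7011063 ]), 'force': array([-0.34990985, -0.43739395,  0.05423245]), 'wrist_torque': array([ 0.0109475 , -0.02463946, -0.01180673]), 'grip_width': 1.0004970434465306}
```

View pics/side0.png

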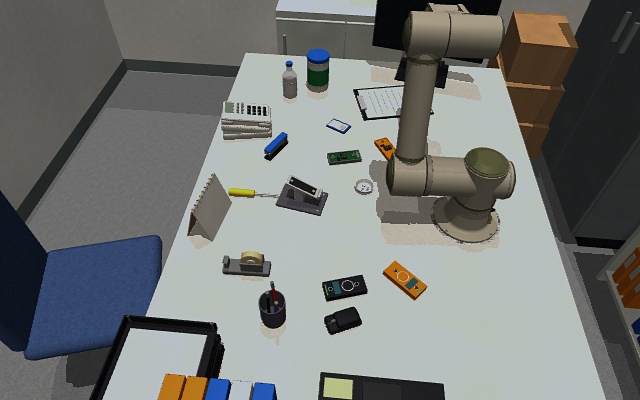

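View pics/top0.png

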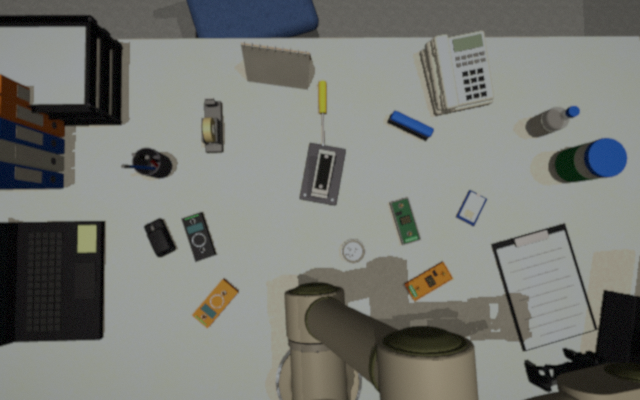

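```bash
python3 - <<'E'
import cv2,numpy as np
s=cv2.imread("pics/side0.png");t=cv2.imread("pics/top0.png")
def c(im,x,y,w,h,W,H): return cv2.resize(im[y:y+h,x:x+w],(W,H),interpolation=cv2.INTER_CUBIC)
a=np.hstack([c(s,310,130,100,70,400,280),c(s,310,255,130,91,400,280)])
b=np.hstack([c(t,370,185,100,70,400,280),c(t,170,200,100,70,400,280)])
cv2.imwrite("pics/crop0.png",np.vstack([a,b]))
a=np.hstack([c(s,260,160,80,60,400,300),c(t,285,130,80,60,400,300)])
cv2.imwrite("pics/crop1.png",a)
E
```

```text
(no output)
```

View pics/crop0.png

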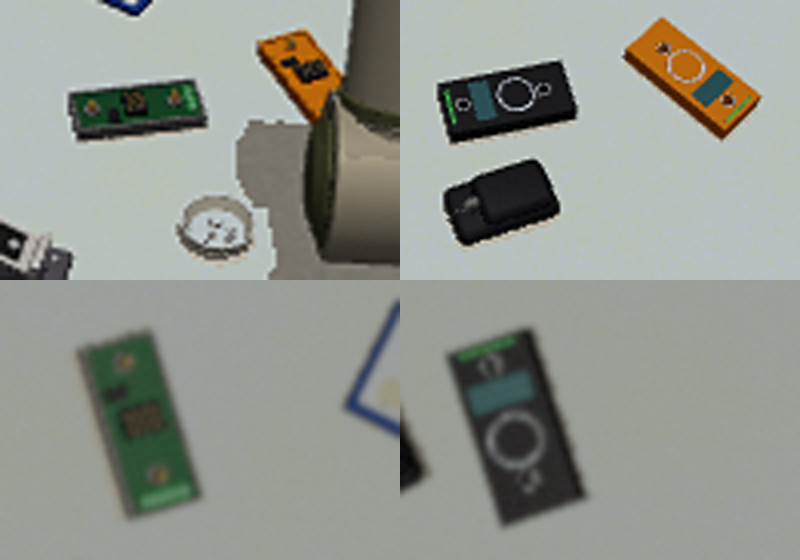

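View pics/crop1.png

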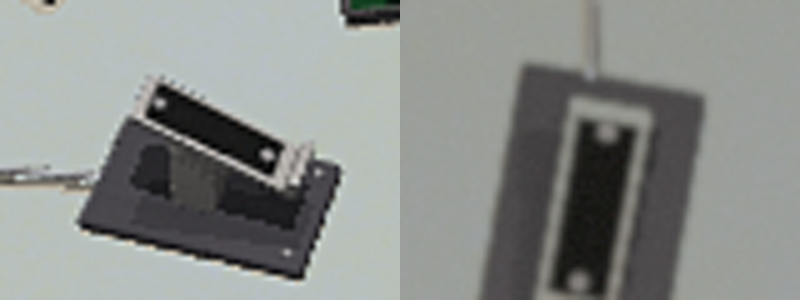

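```bash
cat > h.py <<'E'
import numpy as np,cv2
from rig import get_calibration
C={n:get_calibration(n) for n in("side","top")}
def proj(n,X):
    c=C[n];p=(np.atleast_2d(X)@np.array(c["R"]).T+c["t"])@np.array(c["camera_matrix"]).T
    return p[:,:2]/p[:,2:]
def ray(n,uv):
    c=C[n];d=np.linalg.inv(c["camera_matrix"])@np.array([uv[0],uv[1],1.]);R=np.array(c["R"])
    return -R.T@c["t"],R.T@d/np.linalg.norm(d)
def onz(n,uv,z):
    o,d=ray(n,uv);return o+d*(z-o[2])/d[2]
def tri(us,ut):
    P=[np.array(C[n]["camera_matrix"])@np.c_[C[n]["R"],C[n]["t"]] for n in("side","top")]
    x=cv2.triangulatePoints(P[0],P[1],np.array(us,float).reshape(2,1),np.array(ut,float).reshape(2,1)).ravel()
    X=x[:3]/x[3]
    return X,np.linalg.norm(proj("side",X)[0]-us),np.linalg.norm(proj("top",X)[0]-ut)
E
python3 - <<'E'
from h import *
im={n:cv2.imread(f"pics/{n}0.png") for n in("side","top")}
box={"sh":{"side":(322,142,368,172),"top":(380,190,430,250)},"cov":{"side":(318,270,372,305),"top":(175,203,222,268)}}
res={}
for n in im:
    hsv=cv2.cvtColor(im[n],cv2.COLOR_BGR2HSV)
    x0,y0,x1,y1=box["sh"][n]
    sub=hsv[y0:y1,x0:x1]
    m=((sub[...,0]>45)&(sub[...,0]<85)&(sub[...,1]>90)).astype(np.uint8)
    m=cv2.morphologyEx(m,cv2.MORPH_CLOSE,np.ones((7,7)))
    c=max(cv2.findContours(m,0,2)[0],key=cv2.contourArea)
    r=cv2.minAreaRect(c+np.array([[[x0,y0]]])); print(n,"shell green",r,cv2.boxPoints(r).round(1).tolist()); res["sh",n]=r[0]
    x0,y0,x1,y1=box["cov"][n]; sub=hsv[y0:y1,x0:x1]
    m=((sub[...,0]>82)&(sub[...,0]<105)&(sub[...,1]>70)&(sub[...,2]<160)).astype(np.uint8)
    c=max(cv2.findContours(m,0,2)[0],key=cv2.contourArea)
    M=cv2.minAreaRect(c+np.array([[[x0,y0]]]));print(n,"win",M);res["win",n]=M[0]
    m=((sub[...,0]>45)&(sub[...,0]<80)&(sub[...,1]>90)).astype(np.uint8)
    ys,xs=np.nonzero(m);res["led",n]=(xs.mean()+x0,ys.mean()+y0);print("led",res["led",n],len(xs))
for k in("sh","win","led"):
    X,a,b=tri(res[k,"side"],res[k,"top"]);print(k,X.round(1),a,b)
for nm,(x,y,w,h,s) in {"top_sh":(382,190,50,62,12),"top_cov":(172,203,50,62,12),"top_cr":(295,135,60,75,8),"side_cr":(270,165,64,58,10),"side_sh":(318,142,56,35,14),"side_cov":(316,268,60,38,13)}.items():
    n=nm.split("_")[0];c=cv2.resize(im[n][y:y+h,x:x+w],None,fx=s,fy=s,interpolation=cv2.INTER_CUBIC)
    for i in range(0,w,10): cv2.putText(c,str(x+i),(i*s,10),0,.35,(0,0,255));cv2.line(c,(i*s+s//2,12),(i*s+s//2,18),(0,0,255))
    for i in range(0,h,10): cv2.putText(c,str(y+i),(0,i*s+s//2),0,.35,(0,0,255))
    cv2.imwrite(f"pics/z_{nm}.png",c[:600,:800])
E
```

```text
side shell green ((343.6341857910156, 155.7073211669922), (8.171934127807617, 30.699968338012695), 83.6598129272461) [[327.8999938964844, 153.3000030517578], [358.3999938964844, 150.0], [359.29998779296875, 158.10000610351562], [328.79998779296875, 161.5]]
side win ((336.20751953125, 287.2264099121094), (13.186612129211426, 6.868027210235596), 74.05460357666016)
led (np.float64(328.11538461538464), np.float64(289.7692307692308)) 26
top shell green ((405.2050476074219, 220.66053771972656), (40.968955993652344, 14.622361183166504), 72.75853729248047) [[392.20001220703125, 203.3000030517578], [406.1000061035156, 198.89999389648438], [418.29998779296875, 238.10000610351562], [404.29998779296875, 242.39999389648438]]
top win ((194.75001525878906, 227.75003051757812), (6.9570112228393555, 15.495161056518555), 71.56504821777344)
led (np.float64(190.76190476190476), np.float64(217.0952380952381)) 21
sh [ 449.4 -256.4   13.7] 0.03800400289425804 0.07377945763297557
win [439.5 343.4  19.9] 0.23787730837257526 0.3640763745627372
led [466.2 354.6  19.7] 1.07506900170922 1.623889077129982
```

View pics/z_top_cr.png

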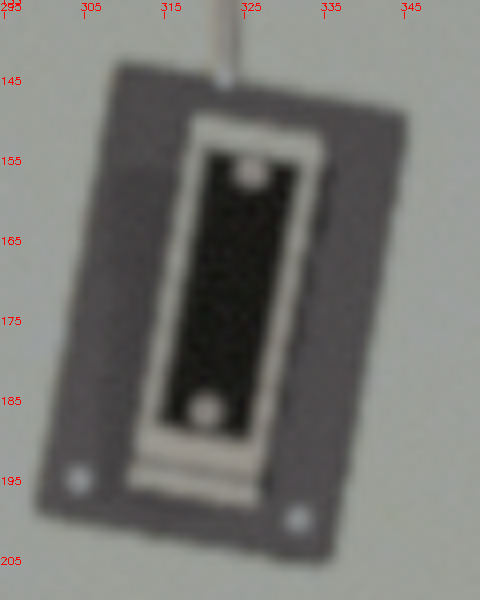

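View pics/z_side_cr.png

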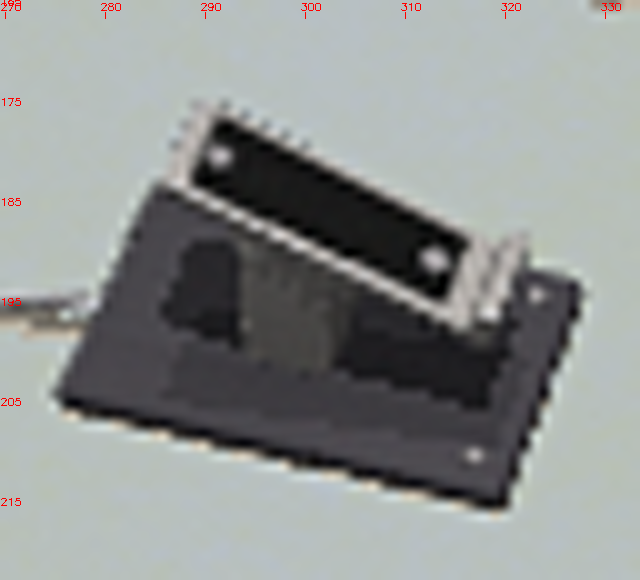

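View pics/z_top_cov.png

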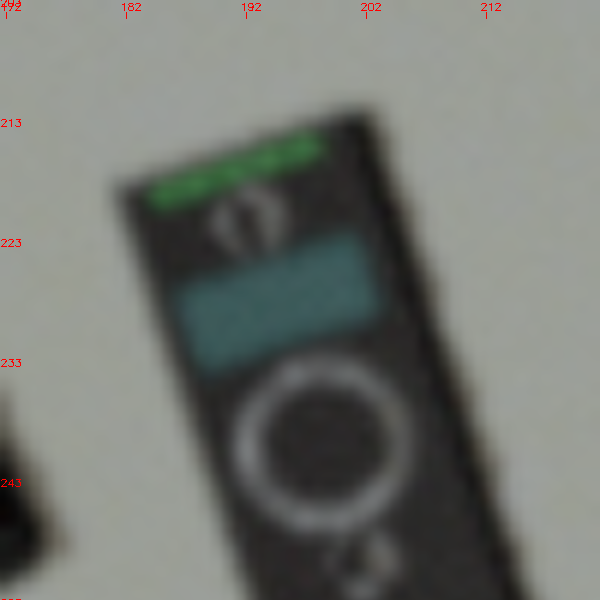

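View pics/z_side_cov.png

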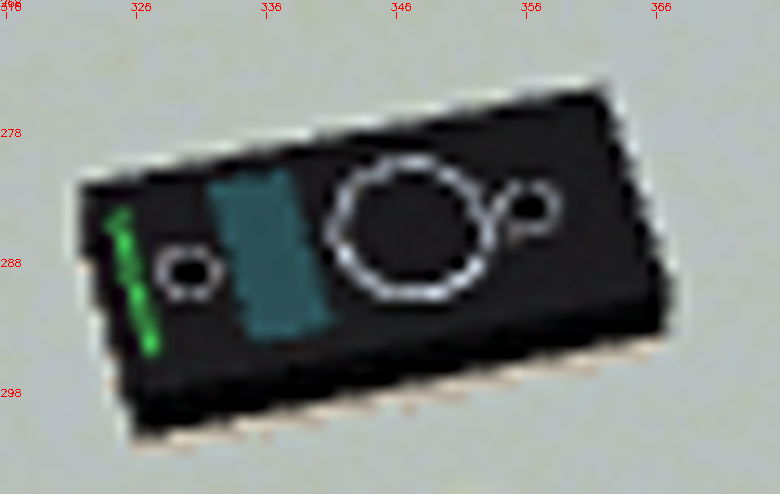

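View pics/z_top_sh.png

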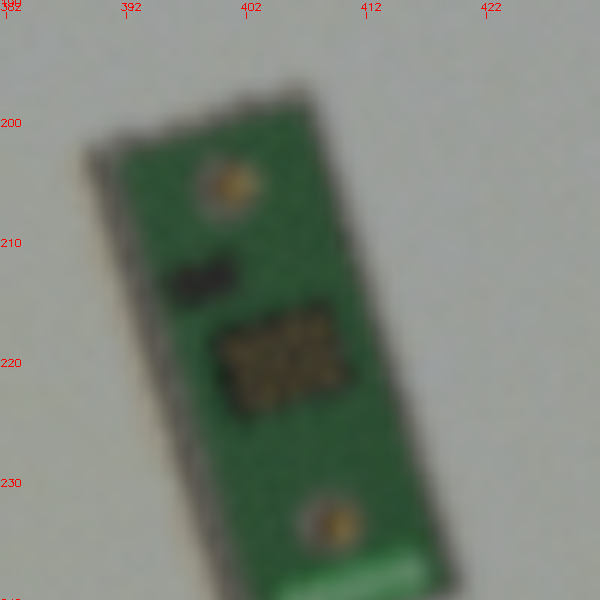

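View pics/z_side_sh.png

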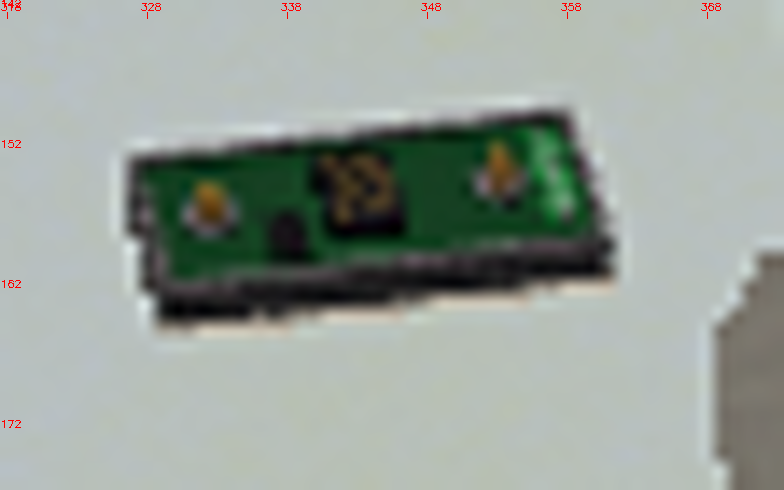

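```bash
python3 - <<'E'
from h import *
def px(z,x,y,s): return np.array([x+z[0]/s-.5,y+z[1]/s-.5])
print("cover")
P={}
for k,zs,zt in [("h1",(188,272),(250,220)),("h2",(526,208),(365,560)),("circ",(411,228),(322,445))]:
    s=px(zs,316,268,13);t=px(zt,172,203,12)
    X,a,b=tri(s,t);P[k]=X;print(k,X.round(1),round(a,2),round(b,2),onz("side",s,20).round(1),onz("top",t,20).round(1))
d=P["h1"]-P["h2"];print("hole dist",np.linalg.norm(d),np.degrees(np.arctan2(d[1],d[0])), "mid",P["h2"]+d*38/84)
print("cradle")
for k,zs,zt in [("up",(219,156),(250,172)),("lo",(435,260),(205,410)),("padUL",(220,118),(210,152)),("padLL",(478,245),(165,428)),("padLR",(422,298),(248,440)),("padUR",(190,183),(300,165)),
   ("plUL",(200,103),(195,117)),("plUR",(165,178),(322,138)),("footA",(160,183),(405,112)),("footB",(582,285),(38,510)),("footC",(508,502),(330,562)),("footD",(58,398),(118,65)),("fb1",(540,293),(80,480)),("fb2",(476,455),(298,520))]:
    s=px(zs,270,165,10);t=px(zt,295,135,8)
    X,a,b=tri(s,t);P[k]=X;print(k,X.round(1),round(a,2),round(b,2))
d=P["up"]-P["lo"];print(np.linalg.norm(d),np.degrees(np.arctan2(d[1],d[0])),np.arctan2(d[2],np.hypot(d[0],d[1])))
f=[onz("top",px(z,295,135,8),10)for z in [(405,112),(118,65),(38,510),(330,562)]]
for p in f: print(p.round(1))
print("foot c",np.mean(f,0),[np.linalg.norm(f[i]-f[i-1]).round(1) for i in range(4)]); d=(f[0]+f[1]-f[2]-f[3]);print(np.degrees(np.arctan2(d[1],d[0])))
print("shell")
for k,zs,zt in [("dow+ base",(210,215),(225,190)),("dow- base",(500,185),(330,525)),("UL",(130,158),(90,150)),("UR",(158,285),(310,90))]:
    s=px(zs,318,142,14);t=px(zt,382,190,12)
    X,a,b=tri(s,t);P[k]=X;print(k,X.round(1),round(a,2),round(b,2))
r=[(392.2,203.3),(406.1,198.9),(418.3,238.1),(404.3,242.4)]
f=[onz("top",p,16) for p in r];d=f[0]+f[1]-f[2]-f[3];print("shell yaw",np.degrees(np.arctan2(d[1],d[0])),np.mean(f,0))
r=[[327.9, 153.3], [358.4, 150.0], [359.3, 158.1], [328.8, 161.5]]
f=[onz("side",p,16) for p in r];d=f[0]+f[3]-f[2]-f[1];print("shell yaw",np.degrees(np.arctan2(d[1],d[0])),np.mean(f,0))
E
```

```text
cover
h1 [458.7 349.9  20.7] 0.34 0.52 [457.6 349.5  20. ] [460.2 350.1  20. ]
h2 [379.1 323.6  18.9] 0.19 0.3 [378.6 324.2  20. ] [380.  323.3  20. ]
circ [406.3 333.   21. ] 0.19 0.3 [405.7 332.4  20. ] [407.1 333.3  20. ]
hole dist 83.80738634797257 18.307733386078112 mid [415.11252477 335.48015057  19.70575825]
cradle
up [626.2 -27.5  91.6] 0.15 0.27
lo [548.2 -11.6  63.4] 0.27 0.48
padUL [624.5 -13.  126.4] 0.65 1.2
padLL [535.2   2.8  89.1] 1.26 2.25
padLR [548.9 -27.9  24.1] 1.27 2.32
padUR [638.1 -46.6  55.5] 0.52 0.96
plUL [631.7  -7.9 138.6] 1.07 1.97
plUR [648.8 -55.   48.2] 0.51 0.93
footA [660.2 -88.   10.7] 0.39 0.7
footB [500.6  45.2 119.8] 2.6 4.57
footC [ 516.   -67.3 -136.5] 1.83 3.21
footD [681.7  16.1   4.1] 0.12 0.21
fb1 [513.9  31.5  98.9] 2.07 3.64
fb2 [528.9 -51.9 -90.8] 1.56 2.76
84.45528135342977 -11.493351300620718 0.34011705945052534
[662.4 -88.1  10. ]
[681.1  16.1  10. ]
[519.5  47.7  10. ]
[498.8 -57.2  10. ]
foot c [590.43931572 -20.37351684  10.        ] [np.float64(166.4), np.float64(105.8), np.float64(164.7), np.float64(106.9)]
-10.882126772749116
shell
dow+ base [ 493.3 -243.    15.5] 0.05 0.1
dow- base [ 412.3 -266.2   13.8] 0.11 0.21
UL [ 508.4 -198.    76.6] 1.41 2.82
UR [ 514.2 -281.1  -49.7] 1.26 2.35
shell yaw 15.559361131449393 [ 449.32656503 -255.83268542   16.        ]
shell yaw 15.203342734694909 [ 449.44672379 -254.04698629   16.        ]
```

```bash
python3 - <<'E'
from h import *
def px(z,x,y,s): return np.array([x+z[0]/s-.5,y+z[1]/s-.5])
P={}
for k,zs,zt in [("padUR",(220,118),(300,165)),("padLR",(478,245),(248,440)),("padLL",(422,298),(160,428)),("padUL",(190,183),(210,152)),
   ("plUR",(200,103),(322,138)),("plUL",(165,178),(195,117)),("footUR",(160,183),(405,112)),("footLR",(582,285),(330,562)),("footLL",(508,502),(38,510)),("footUL",(58,398),(118,65)),("fbR",(540,293),(298,520)),("fbL",(476,455),(80,480))]:
    s=px(zs,270,165,10);t=px(zt,295,135,8)
    X,a,b=tri(s,t);P[k]=X;print(k,X.round(1),round(a,2),round(b,2))
y=np.radians(-11.2);u=np.array([np.cos(y),np.sin(y)])
def yaw(a,b): d=P[a]-P[b];return np.degrees(np.arctan2(d[1],d[0])).round(2),np.linalg.norm(d).round(1),np.arctan2(d[2],np.hypot(d[0],d[1])).round(3)
for a,b in [("padUR","padLR"),("padUL","padLL"),("footUR","footLR"),("footUL","footLL")]:print(a,yaw(a,b))
for a,b in [("padUL","padUR"),("padLL","padLR"),("plUL","plUR"),("footUL","footUR"),("footLL","footLR"),("fbL","fbR")]:
    print(a,yaw(a,b)[0]-90,yaw(a,b)[1:])
print(np.mean([P[k] for k in P if k[:3]=="pad"],0),np.mean([P[k] for k in P if k[:4]=="foot"],0))
Y=np.radians(-11.2);ax=np.array([np.cos(Y)*np.cos(.35),np.sin(Y)*np.cos(.35),np.sin(.35)]);ay=np.array([-np.sin(Y),np.cos(Y),0]);az=np.cross(ax,ay);O=np.array([587.5,-19.7,78])
Rm=np.c_[ax,ay,az]
for k in P: print(k,(Rm.T@(P[k]-O)).round(1))
for k in ([626.2,-27.5,91.6],[548.2,-11.6,63.4]):print((Rm.T@(k-O)).round(1))
E
```

```text
padUR [628.  -44.2  93.5] 0.14 0.26
padLR [535.8 -26.4  57. ] 0.72 1.3
padLL [547.6   3.9  59.8] 0.74 1.35
padUL [634.2 -14.2  90.6] 0.01 0.02
plUR [636.7 -51.9  92.6] 0.25 0.47
plUL [643.1  -9.1  97.9] 0.31 0.57
footUR [660.2 -88.   10.7] 0.39 0.7
footLR [497.8 -57.5   5.5] 0.23 0.41
footLL [516.9  47.9   4.5] 0.58 1.0
footUL [681.7  16.1   4.1] 0.12 0.21
fbR [512.7 -45.8  12.3] 0.27 0.48
fbL [528.7  32.4  10.4] 0.25 0.44
padUR (np.float64(-10.93), np.float64(100.7), np.float64(0.371))
padUL (np.float64(-11.82), np.float64(93.6), np.float64(0.336))
footUR (np.float64(-10.63), np.float64(165.3), np.float64(0.031))
footUL (np.float64(-10.91), np.float64(167.8), np.float64(-0.002))
padUL -11.530000000000001 (np.float64(30.8), np.float64(-0.094))
padLL -21.22 (np.float64(32.7), np.float64(0.084))
plUL -8.579999999999998 (np.float64(43.6), np.float64(0.122))
footUL -11.680000000000007 (np.float64(106.5), np.float64(-0.061))
footLL -10.260000000000005 (np.float64(107.1), np.float64(-0.01))
fbL -11.569999999999993 (np.float64(79.9), np.float64(-0.023))
[586.41239005 -20.23338399  75.24154863] [589.15916303 -20.37842607   6.20731794]
padUR [ 47.1 -16.2  -0.7]
padLR [-53.6 -16.6  -2.8]
padLL [-47.3  15.4  -2.1]
padUL [46.3 14.5 -3.5]
plUR [ 56.2 -22.   -5. ]
plUL [56.1 21.2  0.7]
footUR [ 56.3 -52.8 -92.2]
footLR [-100.6  -54.5  -40.4]
footLL [-102.6   52.6  -40.8]
footUL [ 54.9  53.4 -98.7]
fbR [-86.7 -40.1 -38.3]
fbL [-86.8  39.7 -40.2]
[41.7 -0.1 -0.8]
[-42.7   0.3   0. ]
```

```bash
cat > plan.py <<'E'
from h import *
from rig import sense
from scipy.spatial.transform import Rotation as Ro
def cur():
    s=sense();q=s["ee_rot"];return Ro.from_quat([q[1],q[2],q[3],q[0]]),np.array(s["eef_pos"]),s
def tool(z_up,yaxis):
    x=-np.array(z_up)/np.linalg.norm(z_up);y=np.array(yaxis,float);y-=x*(x@y);y/=np.linalg.norm(y)
    return Ro.from_matrix(np.c_[x,y,np.cross(x,y)])
def near(R):
    c=cur()[0];R2=R*Ro.from_rotvec([np.pi,0,0]);return min((R,R2),key=lambda r:(c.inv()*r).magnitude())
def plan(R,p,n,R0=None,p0=None):
    if R0 is None:R0,p0,_=cur()
    rv=(R0.inv()*R).as_rotvec();print("total turn",rv.round(3),"shift",R0.inv().apply(np.array(p)-p0).round(1))
    for i in range(n):
        Ra=R0*Ro.from_rotvec(rv*i/n);sh=Ra.inv().apply((np.array(p)-p0)/n)
        print(i,"turn",(rv/n).round(4),"shift",sh.round(1))
Y=-.1955
AX=np.array([np.cos(Y)*np.cos(.35),np.sin(Y)*np.cos(.35),np.sin(.35)]);AY=np.array([-np.sin(Y),np.cos(Y),0]);AZ=np.cross(AX,AY);O=np.array([587.5,-19.9,78.])
def cr(x,y,z):return O+x*AX+y*AY+z*AZ
def incr(p): return np.c_[AX,AY,AZ].T@(np.array(p)-O)
E
python3 - <<'E'
from plan import *
c=cur();print(c[0].as_matrix().round(3))
yw=np.radians(15.4)
R=tool([0,0,1],[-np.sin(yw),np.cos(yw),0])
for r in (R,R*Ro.from_rotvec([np.pi,0,0])): print((c[0].inv()*r).as_rotvec())
R=near(R)
plan(R,[449.6,-255.3,70],8)
# cover/mouse clearance
im=cv2.imread("pics/top0.png");g=cv2.cvtColor(im,cv2.COLOR_BGR2GRAY)[210:265,140:182]
m=(g<70).astype(np.uint8);k=max(cv2.findContours(m,0,2)[0],key=cv2.contourArea)+np.array([[[140,210]]])
a=np.radians(18.0)
for q in k[:,0][::4]:
    X=onz("top",q,15);d=X-[415.1,335.5,15];print(q,round(d[0]*np.cos(a)+d[1]*np.sin(a)),round(-d[0]*np.sin(a)+d[1]*np.cos(a)),end="; ")
E
```

```text
[[-0.     0.257 -0.966]
 [ 0.001 -0.966 -0.257]
 [-1.    -0.001 -0.   ]]
[3.13260149e+00 1.69593972e-03 4.23073786e-04]
[-0.00899068 -0.00027011  0.00108276]
total turn [-0.009 -0.     0.001] shift [ 161.1 -162.4 -368.8]
0 turn [-0.0011 -0.      0.0001] shift [ 20.1 -20.3 -46.1]
1 turn [-0.0011 -0.      0.0001] shift [ 20.1 -20.2 -46.1]
2 turn [-0.0011 -0.      0.0001] shift [ 20.1 -20.2 -46.2]
3 turn [-0.0011 -0.      0.0001] shift [ 20.1 -20.2 -46.2]
4 turn [-0.0011 -0.      0.0001] shift [ 20.1 -20.1 -46.2]
5 turn [-0.0011 -0.      0.0001] shift [ 20.1 -20.1 -46.2]
6 turn [-0.0011 -0.      0.0001] shift [ 20.1 -20.  -46.2]
7 turn [-0.0011 -0.      0.0001] shift [ 20.1 -20.  -46.3]
[158 219] 84 91; [154 221] 83 103; [150 223] 81 116; [145 229] 69 134; [147 235] 51 134; [149 239] 39 132; [151 244] 24 131; [153 248] 11 129; [155 252] -1 127; [161 256] -18 115; [165 254] -16 102; [169 252] -14 90; [173 250] -13 78; [174 244] 3 70; [172 240] 15 72; [170 236] 28 74; [168 231] 43 75; [166 227] 55 77; [164 223] 68 79; [161 219] 82 83;
```

Look-alikes: for the shell, grey/green at side (344,157), chosen, against orange at (384,148). For the cover, black with window at side (345,287), chosen, against orange at (405,280) and the black mouse at (342,320). The crops show the contact block and dowels on the chosen shell, and the window and holes on the chosen cover.

Emit:
jog_arm --increments '[{"x": 10,"y": -20,"z": -46,"rx": -0.009,"hand": 85},{"x": 10,"y": -20,"z": -46},{"x": 15,"y": -20,"z": -46},{"x": 20,"y": -20,"z": -46},{"x": 20,"y": -20,"z": -46}]' --force 40

```text
schema error: expected keys rx, ry, rz, x, y, z, hand
```

Emit:
jog_arm --increments '[{"x": 20,"y": -20,"z": -46},{"x": 20,"y": -20,"z": -46},{"x": 20,"y": -20,"z": -46},{}]'

```text
schema error: expected keys rx, ry, rz, x, y, z, hand
```

```bash
python3 - <<'E'
from plan import *
yw=np.radians(15.4)
plan(near(tool([0,0,1],[-np.sin(yw),np.cos(yw),0])),[449.6,-255.3,-3],1); print(cur()[1],cur()[2]["time_s"])
from rig import capture
im=np.hstack([cv2.resize(capture("side")[110:190,300:420][:,:,::-1],(400,267)),cv2.resize(capture("top")[180:260,345:465][:,:,::-1],(400,267))])
cv2.imwrite("pics/a1.png",im)
E
```

```text
total turn [-0.009 -0.     0.001] shift [ 234.1 -162.3 -368.8]
0 turn [-0.009  -0.0003  0.0011] shift [ 234.1 -162.3 -368.8]
[ 134.86174363 -507.16530948  230.80272345] 0.1
```

View pics/a1.png

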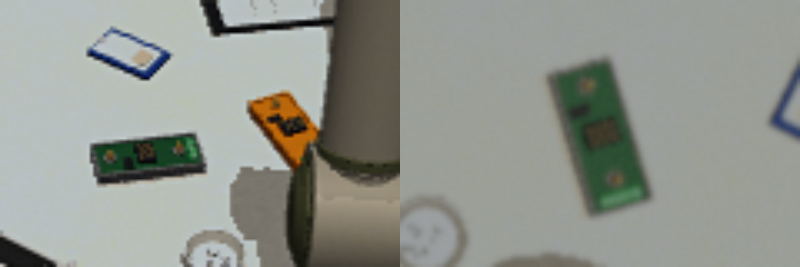

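The calls were refused because every row needs all the keys. The arm has not moved.

Emit:
jog_arm --increments '[{"rx": -0.009,"ry": 0,"rz": 0,"x": 10,"y": -20,"z": -46,"hand": 85},{"rx": 0,"ry": 0,"rz": 0,"x": 10,"y": -20,"z": -46,"hand": 85},{"rx": 0,"ry": 0,"rz": 0,"x": 20,"y": -20,"z": -46,"hand": 85},{"rx": 0,"ry": 0,"rz": 0,"x": 20,"y": -20,"z": -46,"hand": 85},{"rx": 0,"ry": 0,"rz": 0,"x": 20,"y": -20,"z": -46,"hand": 85}]' --force 40

```text
time_s: 0.82
eef_pos: [331.4, -349.1, 150.7]
ee_rot: [0.095, 0.701, 0.095, -0.701]
force: [0.9, -1.4, -0.1]
grip_width: 0.993
```

Emit:
jog_arm --increments '[{"rx": 0,"ry": 0,"rz": 0,"x": 20,"y": -20,"z": -46,"hand": 85},{"rx": 0,"ry": 0,"rz": 0,"x": 20,"y": -20,"z": -46,"hand": 85},{"rx": 0,"ry": 0,"rz": 0,"x": 20,"y": -20,"z": -46,"hand": 85},{"rx": 0,"ry": 0,"rz": 0,"x": 0,"y": 0,"z": 0,"hand": 85}]'

```text
time_s: 1.32
eef_pos: [448.5, -253.2, 89.8]
ee_rot: [-0.095, -0.7, -0.097, 0.701]
force: [-0.6, -1.1, 0.6]
grip_width: 0.995
```

```bash
python3 - <<'E'
from plan import *
yw=np.radians(15.4)
plan(near(tool([0,0,1],[-np.sin(yw),np.cos(yw),0])),[449.6,-255.3,-3],1); print(cur()[1],cur()[2]["time_s"])
from rig import capture
im=np.hstack([cv2.resize(capture("side")[110:190,300:420][:,:,::-1],(400,267)),cv2.resize(capture("top")[180:260,345:465][:,:,::-1],(400,267))])
cv2.imwrite("pics/a2.png",im)
E
```

```text
total turn [0.004 0.001 0.003] shift [92.8  2.6 -0.7]
0 turn [0.0041 0.0013 0.0026] shift [92.8  2.6 -0.7]
[ 448.46517937 -253.21293582   89.76893798] 1.325
```

View pics/a2.png

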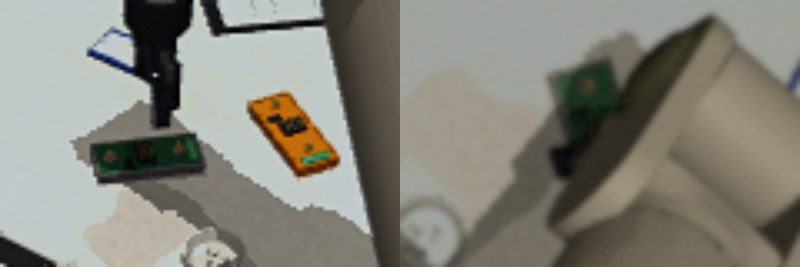

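The gripper is over the shell's centre, straddling its width. Descending now.

Emit:
jog_arm --increments '[{"rx": 0,"ry": 0,"rz": 0,"x": 40,"y": 2.6,"z": -0.7,"hand": 85},{"rx": 0,"ry": 0,"rz": 0,"x": 34,"y": 0,"z": 0,"hand": 75},{"rx": 0,"ry": 0,"rz": 0,"x": 12,"y": 0,"z": 0,"hand": 70},{"rx": 0,"ry": 0,"rz": 0,"x": 6,"y": 0,"z": 0,"hand": 68},{"rx": 0,"ry": 0,"rz": 0,"x": 0,"y": 0,"z": 0,"hand": 66}]'

```text
time_s: 2.05
eef_pos: [449.0, -258.7, 0.1]
ee_rot: [0.095, 0.701, 0.094, -0.7]
force: [0.8, -0.5, 0.2]
grip_width: 0.772
```

Emit:
jog_arm --increments '[{"rx": 0,"ry": 0,"rz": 0,"x": 0,"y": 0,"z": 0,"hand": 60},{"rx": 0,"ry": 0,"rz": 0,"x": 0,"y": 0,"z": 0,"hand": 50},{"rx": 0,"ry": 0,"rz": 0,"x": 0,"y": 0,"z": 0,"hand": 45},{"rx": 0,"ry": 0,"rz": 0,"x": 0,"y": 0,"z": 0,"hand": 45}]'

```text
time_s: 2.55
eef_pos: [449.1, -258.3, 0.4]
ee_rot: [0.095, 0.701, 0.094, -0.7]
force: [-1.5, 1.5, 6.7]
grip_width: 0.643
```

```bash
python3 - <<'E'
from plan import *
yw=np.radians(15.4)
plan(near(tool([0,0,1],[-np.sin(yw),np.cos(yw),0])),[449.6,-255.3,-3],1); s=cur()[2];print(cur()[1],s["time_s"],s["force"],s["grip_width"]*85.4)
from rig import capture
im=np.hstack([cv2.resize(capture("side")[110:190,300:420][:,:,::-1],(400,267)),cv2.resize(capture("top")[180:260,345:465][:,:,::-1],(400,267))])
cv2.imwrite("pics/a3.png",im)
E
```

```text
total turn [ 0.    -0.001 -0.001] shift [ 3.4 -2.8 -1.2]
0 turn [ 0.0002 -0.0007 -0.0012] shift [ 3.4 -2.8 -1.2]
[ 4.49148783e+02 -2.58336834e+02  4.28563331e-01] 2.55 [-1.46167899  1.52024429  6.67530653] 54.904502336830184
```

View pics/a3.png

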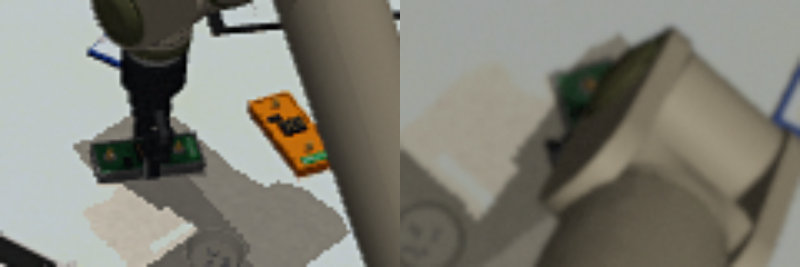

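Emit:
jog_arm --increments '[{"rx": 0,"ry": 0,"rz": 0,"x": -5,"y": 0,"z": 0,"hand": 45},{"rx": 0,"ry": 0,"rz": 0,"x": -30,"y": 0,"z": 0,"hand": 45},{"rx": 0,"ry": 0,"rz": 0,"x": -50,"y": 0,"z": 0,"hand": 45},{"rx": 0,"ry": 0,"rz": 0,"x": -50,"y": 0,"z": 0,"hand": 45},{"rx": 0,"ry": 0,"rz": 0,"x": -20,"y": 0,"z": 0,"hand": 45}]'

```text
time_s: 3.28
eef_pos: [449.4, -258.5, 157.5]
ee_rot: [0.096, 0.702, 0.094, -0.7]
force: [-0.4, 0.2, -1.8]
grip_width: 0.642
```

```bash
python3 - <<'E'
from plan import *
s=cur()[2];print(cur()[1],s["time_s"],s["force"],s["grip_width"]*85.4)
print(cr(2,0,50)); plan(near(tool(AZ,AY)),cr(2,0,50),7)
from rig import capture
im=np.hstack([cv2.resize(capture("side")[80:180,300:420][:,:,::-1],(400,333)),cv2.resize(capture("top")[180:280,345:465][:,:,::-1],(400,333))])
cv2.imwrite("pics/a4.png",im)
E
```

```text
[ 449.40164697 -258.53430428  157.51284907] 3.275 [-0.42158381  0.22027556 -1.81682092] 54.84178054377396
[572.52466498 -16.93444395 125.65443126]
total turn [0.46  0.34  0.078] shift [  31.5 -200.3 -182.8]
0 turn [0.0657 0.0486 0.0112] shift [  4.5 -28.6 -26.1]
1 turn [0.0657 0.0486 0.0112] shift [  5.4 -30.3 -23.9]
2 turn [0.0657 0.0486 0.0112] shift [  6.2 -31.9 -21.6]
3 turn [0.0657 0.0486 0.0112] shift [  6.8 -33.3 -19.2]
4 turn [0.0657 0.0486 0.0112] shift [  7.3 -34.5 -16.6]
5 turn [0.0657 0.0486 0.0112] shift [  7.6 -35.6 -13.9]
6 turn [0.0657 0.0486 0.0112] shift [  7.8 -36.5 -11.2]
```

View pics/a4.png

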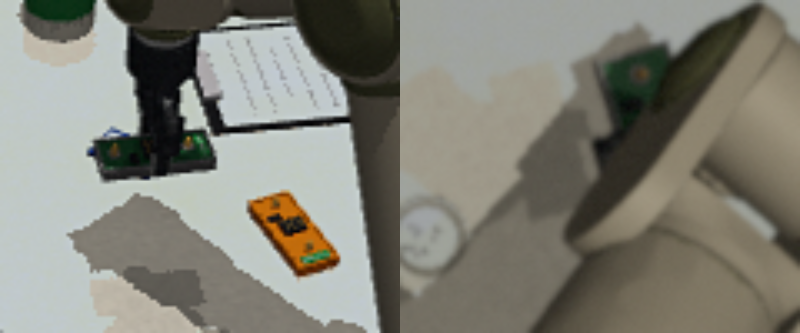

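The shell is lifted: the wrist carries about 1.8 N. Next is the cradle hover.

Emit:
jog_arm --increments '[{"rx": 0.066,"ry": 0.049,"rz": 0.011,"x": 0,"y": -29,"z": -26,"hand": 45},{"rx": 0.066,"ry": 0.049,"rz": 0.011,"x": 0,"y": -30,"z": -24,"hand": 45},{"rx": 0.066,"ry": 0.049,"rz": 0.011,"x": 4,"y": -32,"z": -22,"hand": 45},{"rx": 0.066,"ry": 0.049,"rz": 0.011,"x": 7,"y": -33,"z": -19,"hand": 45},{"rx": 0.066,"ry": 0.049,"rz": 0.011,"x": 7,"y": -34,"z": -17,"hand": 45}]'

```text
time_s: 4.0
eef_pos: [536.6, -84.8, 142.7]
ee_rot: [-0.016, 0.789, -0.03, -0.614]
force: [0.9, 0.3, -2.7]
grip_width: 0.64
```

Emit:
jog_arm --increments '[{"rx": 0.066,"ry": 0.049,"rz": 0.011,"x": 7,"y": -36,"z": -14,"hand": 45},{"rx": 0.066,"ry": 0.049,"rz": 0.011,"x": 7,"y": -36,"z": -11,"hand": 45},{"rx": 0,"ry": 0,"rz": 0,"x": 0,"y": 0,"z": 0,"hand": 45},{"rx": 0,"ry": 0,"rz": 0,"x": 0,"y": 0,"z": 0,"hand": 45}]'

```text
time_s: 4.5
eef_pos: [571.1, -17.4, 135.7]
ee_rot: [-0.058, 0.815, -0.079, -0.572]
force: [0.4, -0.1, -2.7]
grip_width: 0.643
```

```bash
python3 - <<'E'
from plan import *
s=cur()[2];print(cur()[1],s["time_s"],s["force"],s["grip_width"]*85.4,incr(cur()[1]))
plan(near(tool(AZ,AY)),cr(1.8,0,10),1)
from rig import capture
im=np.hstack([cv2.resize(capture("side")[130:230,250:370][:,:,::-1],(400,333),interpolation=cv2.INTER_CUBIC),cv2.resize(capture("top")[110:210,260:380][:,:,::-1],(400,333),interpolation=cv2.INTER_CUBIC)])
cv2.imwrite("pics/a5.png",im)
E
```

```text
[571.05559202 -17.37451352 135.72542097] 4.5 [ 0.36332353 -0.07316141 -2.66929058] 54.932861307436376 [ 4.17990525 -0.71706429 59.92524571]
total turn [-0.002  0.004  0.003] shift [49.9 -0.5  2.2]
0 turn [-0.0025  0.0036  0.0034] shift [49.9 -0.5  2.2]
```

View pics/a5.png

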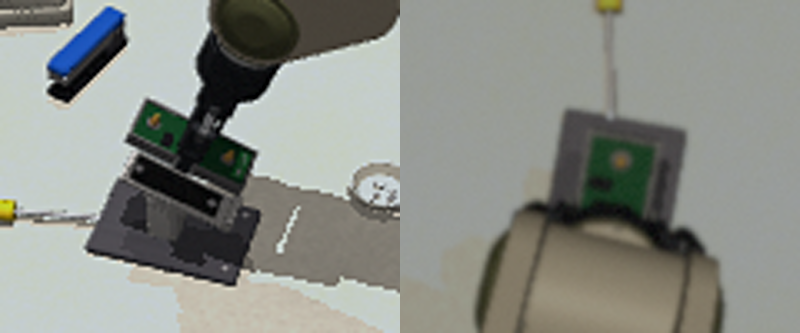

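```bash
python3 - <<'E'
from plan import *
from rig import capture
a=capture("side")[:,:,::-1].copy();b=capture("top")[:,:,::-1].copy();cv2.imwrite("pics/s5.png",a);cv2.imwrite("pics/t5.png",b)
c=incr(cur()[1])
out=[]
for n,im,(x,y,w,h) in(("side",a,(280,150,60,45)),("top",b,(305,140,60,45))):
    z=cv2.resize(im[y:y+h,x:x+w],None,fx=12,fy=12,interpolation=cv2.INTER_CUBIC)[:,:]
    for dx in(46,-38):
      for hh in(16,28):
        p=proj(n,cr(c[0]+1.2+dx,c[1],c[2]-.4+hh))[0];q=(int((p[0]-x+.5)*12),int((p[1]-y+.5)*12));print(n,dx,hh,p.round(1));cv2.circle(z,q,3,(0,0,255),-1)
    for dx in(65,-65):
      for dy in(28,-28):
        p=proj(n,cr(c[0]+1.2+dx,c[1]+dy,c[2]-.4+16))[0];q=(int((p[0]-x+.5)*12),int((p[1]-y+.5)*12));cv2.circle(z,q,3,(255,0,255),-1)
    cv2.imwrite(f"pics/z5{n}.png",z)
E
```

```text
side 46 16 [295.3 165.4]
side 46 28 [296.3 163.3]
side -38 16 [317.4 176.3]
side -38 28 [318.6 174.2]
top 46 16 [326.4 157.6]
top 46 28 [326.3 158.4]
top -38 16 [320.5 189.6]
top -38 28 [320.4 190.9]
```

View pics/z5side.png

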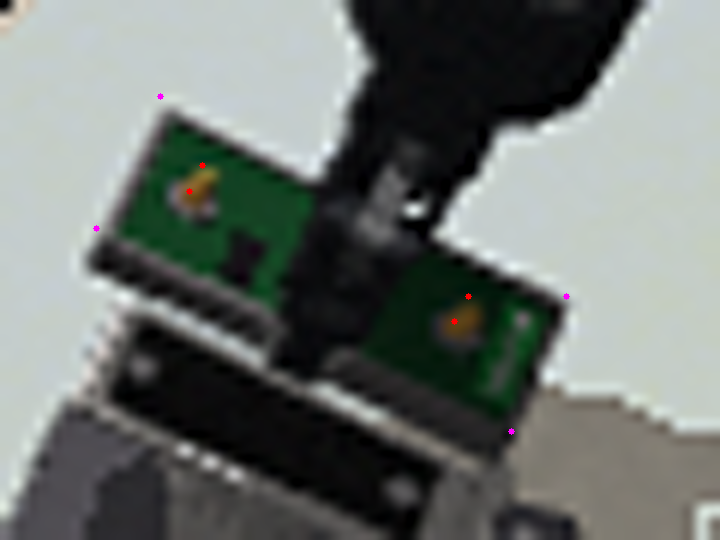

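View pics/z5top.png

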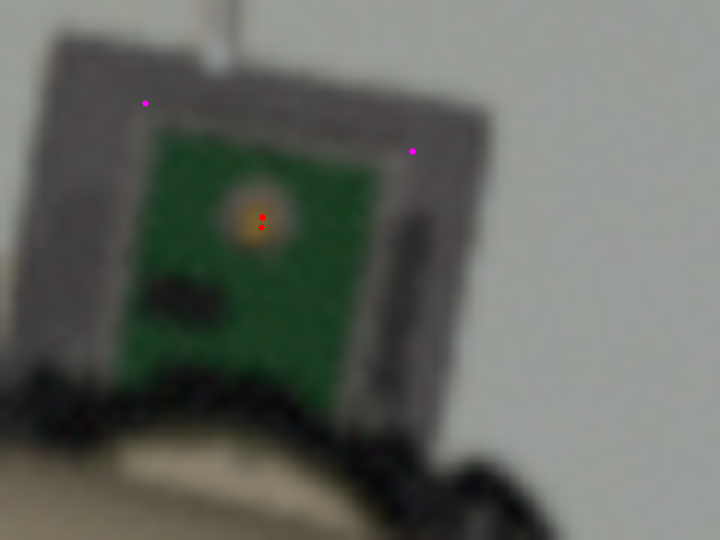

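Emit:
jog_arm --increments '[{"rx": -0.002,"ry": 0.004,"rz": 0.003,"x": 28,"y": 1.3,"z": 0,"hand": 45},{"rx": 0,"ry": 0,"rz": 0,"x": 16,"y": 0,"z": 0,"hand": 45},{"rx": 0,"ry": 0,"rz": 0,"x": 8,"y": 0,"z": 0,"hand": 45},{"rx": 0,"ry": 0,"rz": 0,"x": 0,"y": 0,"z": 0,"hand": 45}]'

```text
time_s: 5.2
eef_pos: [588.9, -21.9, 87.6]
ee_rot: [-0.056, 0.816, -0.08, -0.57]
force: [0.2, 1.0, -1.4]
grip_width: 0.642
```

```bash
cat > st.py <<'E'
from plan import *
def st():
    R,p,s=cur();M=np.c_[AX,AY,AZ]
    print("t",round(s["time_s"],2),"cr",incr(p).round(2),"Fcr",(M.T@s["force"]).round(1),"grip",round(s["grip_width"]*85.4,1)); r=near(tool(AZ,AY));print("rot err",(R.inv()*r).as_rotvec().round(4))
def pic(name,sb=(280,150,60,45),tb=(305,140,60,45),s=8):
    from rig import capture
    a=[]
    for n,(x,y,w,h) in(("side",sb),("top",tb)):
        im=capture(n)[:,:,::-1].copy();cv2.imwrite(f"pics/{name}_{n}_full.png",im)
        a.append(cv2.resize(im[y:y+h,x:x+w],None,fx=s,fy=s,interpolation=cv2.INTER_CUBIC))
    cv2.imwrite(f"pics/{name}.png",np.vstack(a) if a[0].shape[1]*2>800 else np.hstack(a))
if __name__=="__main__": st()
E
python3 -c "
from st import *
st();pic('b1',(270,150,64,64),(285,135,64,64),6)"
```

```text
t 5.2 cr [ 4.91 -1.74  8.42] Fcr [-0.5  1.  -1.4] grip 54.8
rot err [-0.0012 -0.0018  0.0004]
```

View pics/b1.png

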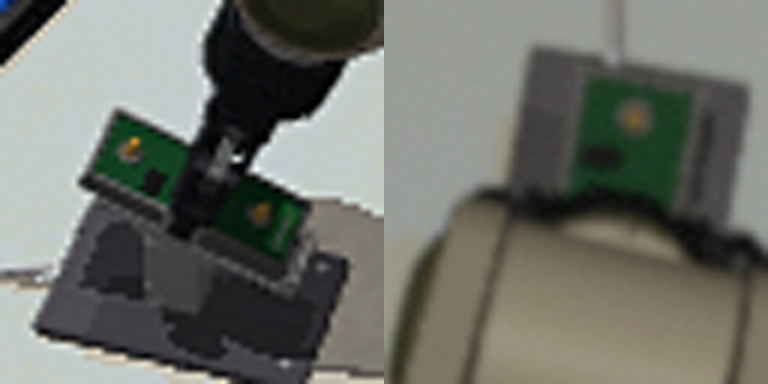

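Emit:
jog_arm --increments '[{"rx": 0,"ry": 0,"rz": 0,"x": 4,"y": 0,"z": 0,"hand": 45},{"rx": 0,"ry": 0,"rz": 0,"x": 1.5,"y": 0,"z": 0,"hand": 45},{"rx": 0,"ry": 0,"rz": 0,"x": 0,"y": 0,"z": 0,"hand": 45}]'

```text
time_s: 5.68
eef_pos: [590.7, -22.2, 82.6]
ee_rot: [-0.056, 0.816, -0.08, -0.569]
force: [0.2, -0.1, -2.5]
grip_width: 0.642
```

```bash
python3 st.py
```

```text
t 5.67 cr [ 4.94 -1.62  3.08] Fcr [-0.7 -0.1 -2.4] grip 54.8
rot err [-0.0011 -0.0022  0.0005]
```

Emit:
jog_arm --increments '[{"rx": 0,"ry": 0,"rz": 0,"x": 1,"y": 0,"z": 0,"hand": 45},{"rx": 0,"ry": 0,"rz": 0,"x": 0,"y": 0,"z": 0,"hand": 45}]'

```text
time_s: 5.92
eef_pos: [591.1, -22.3, 81.7]
ee_rot: [-0.056, 0.816, -0.08, -0.569]
force: [0.1, 0.1, -1.3]
grip_width: 0.646
```

```bash
python3 st.py
```

```text
t 5.92 cr [ 4.98 -1.61  2.1 ] Fcr [-0.4  0.1 -1.2] grip 55.2
rot err [-0.0011 -0.0023  0.0005]
```

Emit:
jog_arm --increments '[{"rx": 0,"ry": 0,"rz": 0,"x": 1,"y": 0,"z": 0,"hand": 45},{"rx": 0,"ry": 0,"rz": 0,"x": 0,"y": 0,"z": 0,"hand": 45}]'

```text
time_s: 6.18
eef_pos: [591.4, -22.3, 80.7]
ee_rot: [-0.056, 0.816, -0.08, -0.569]
force: [-0.3, -0.1, -1.8]
grip_width: 0.643
```

```bash
python3 st.py
```

```text
t 6.17 cr [ 4.94 -1.64  1.02] Fcr [-0.9 -0.1 -1.6] grip 54.9
rot err [-0.0011 -0.0022  0.0005]
```

Emit:
jog_arm --increments '[{"rx": 0,"ry": 0,"rz": 0,"x": 1,"y": 0,"z": 0,"hand": 45},{"rx": 0,"ry": 0,"rz": 0,"x": 0,"y": 0,"z": 0,"hand": 45}]'

```text
time_s: 6.42
eef_pos: [591.7, -22.4, 79.7]
ee_rot: [-0.056, 0.816, -0.08, -0.57]
force: [1.0, -0.8, -1.9]
grip_width: 0.646
```

```bash
python3 st.py
```

```text
t 6.42 cr [ 4.92 -1.66 -0.  ] Fcr [ 0.4 -0.6 -2.2] grip 55.1
rot err [-0.0011 -0.0022  0.0004]
```

Emit:
jog_arm --increments '[{"rx": 0,"ry": 0,"rz": 0,"x": 0.8,"y": 0,"z": 0,"hand": 45},{"rx": 0,"ry": 0,"rz": 0,"x": 0,"y": 0,"z": 0,"hand": 45}]'

```text
time_s: 6.68
eef_pos: [591.8, -22.4, 79.5]
ee_rot: [-0.056, 0.816, -0.08, -0.57]
force: [-6.3, 0.0, 4.6]
grip_width: 0.643
```

```bash
python3 st.py
```

```text
t 6.67 cr [ 5.   -1.64 -0.18] Fcr [-4.2 -1.2  6.4] grip 54.9
rot err [-0.0009 -0.0022  0.0004]
```

Emit:
jog_arm --increments '[{"rx": 0,"ry": 0,"rz": 0,"x": 0.8,"y": 0,"z": 0,"hand": 45},{"rx": 0,"ry": 0,"rz": 0,"x": 0,"y": 0,"z": 0,"hand": 45}]'

```text
time_s: 6.92
eef_pos: [591.9, -22.4, 79.5]
ee_rot: [-0.056, 0.816, -0.08, -0.57]
force: [-12.8, 0.9, 14.6]
grip_width: 0.639
```

```bash
python3 st.py
```

```text
t 6.92 cr [ 5.02 -1.61 -0.22] Fcr [-7.  -1.6 18.1] grip 54.6
rot err [-0.0007 -0.0021  0.0003]
```

The shell seated at a TCP height of about -0.2 mm in the cradle frame, as predicted. I'll ease off and slide it down to the ledge.

Emit:
jog_arm --increments '[{"rx": 0,"ry": 0,"rz": 0,"x": -1.2,"y": 0,"z": 0,"hand": 45},{"rx": 0,"ry": 0,"rz": 0,"x": 0,"y": 0,"z": 2,"hand": 45},{"rx": 0,"ry": 0,"rz": 0,"x": 0,"y": 0,"z": 1,"hand": 45},{"rx": 0,"ry": 0,"rz": 0,"x": 0,"y": 0,"z": 0,"hand": 45}]'

```text
time_s: 7.42
eef_pos: [589.4, -22.0, 78.6]
ee_rot: [-0.056, 0.816, -0.08, -0.569]
force: [0.2, 0.4, 1.8]
grip_width: 0.639
```

```bash
python3 st.py
```

```text
t 7.42 cr [ 2.35 -1.67 -0.17] Fcr [0.8 0.5 1.7] grip 54.6
rot err [-0.0011 -0.0032  0.0004]
```

Emit:
jog_arm --increments '[{"rx": 0,"ry": 0,"rz": 0,"x": 0,"y": 0,"z": 1,"hand": 45},{"rx": 0,"ry": 0,"rz": 0,"x": 0,"y": 0,"z": 0,"hand": 45}]'

```text
time_s: 7.68
eef_pos: [589.1, -21.9, 78.7]
ee_rot: [-0.056, 0.817, -0.08, -0.568]
force: [5.7, -0.8, 0.7]
grip_width: 0.644
```

```bash
python3 st.py
```

```text
t 7.67 cr [ 2.12 -1.69 -0.06] Fcr [ 5.7  0.4 -1.3] grip 55.0
rot err [-0.0012 -0.0052  0.0003]
```

Emit:
jog_arm --increments '[{"rx": 0,"ry": 0,"rz": 0,"x": 0,"y": 0,"z": -0.7,"hand": 45},{"rx": 0,"ry": 0,"rz": 0,"x": 0.5,"y": 0,"z": 0,"hand": 45},{"rx": 0,"ry": 0,"rz": 0,"x": 0,"y": 0,"z": 0,"hand": 45}]'

```text
time_s: 8.05
eef_pos: [589.2, -22.0, 78.6]
ee_rot: [-0.056, 0.816, -0.08, -0.569]
force: [-1.5, -0.4, 8.5]
grip_width: 0.64
```

```bash
python3 st.py
```

```text
t 8.05 cr [ 2.18 -1.7  -0.18] Fcr [ 1.6 -0.7  8.5] grip 54.7
rot err [-0.001  -0.0034  0.0003]
```

Emit:
jog_arm --increments '[{"rx": 0,"ry": 0,"rz": 0,"x": 0,"y": 0,"z": 0,"hand": 58},{"rx": 0,"ry": 0,"rz": 0,"x": 0,"y": 0,"z": 0,"hand": 64},{"rx": 0,"ry": 0,"rz": 0,"x": 0,"y": 0,"z": 0,"hand": 75},{"rx": 0,"ry": 0,"rz": 0,"x": 0,"y": 0,"z": 0,"hand": 80},{"rx": 0,"ry": 0,"rz": 0,"x": 0,"y": 0,"z": 0,"hand": 80}]'

```text
time_s: 8.68
eef_pos: [589.0, -21.9, 77.8]
ee_rot: [-0.056, 0.816, -0.08, -0.569]
force: [-0.3, 0.3, 0.2]
grip_width: 0.935
```

```bash
python3 -c "
from st import *
st();pic('b2',(270,150,64,64),(285,135,64,64),6)"
```

```text
t 8.68 cr [ 1.64 -1.64 -0.84] Fcr [-0.3  0.2  0.3] grip 79.8
rot err [-0.0011 -0.0022  0.0004]
```

View pics/b2.png

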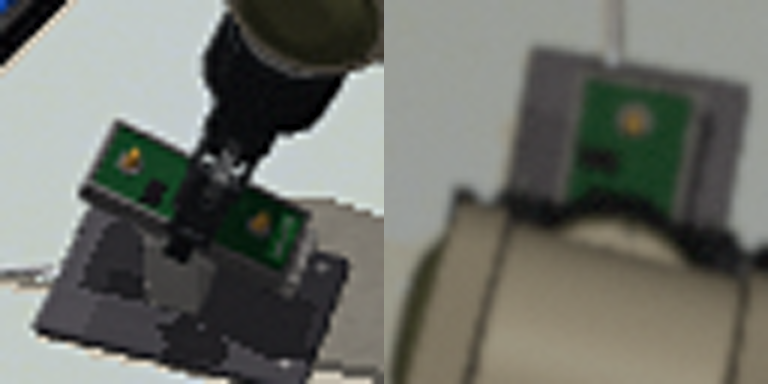

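Emit:
jog_arm --increments '[{"rx": 0,"ry": 0,"rz": 0,"x": -15,"y": 0,"z": 0,"hand": 83},{"rx": 0,"ry": 0,"rz": 0,"x": -45,"y": 0,"z": 0,"hand": 83},{"rx": 0,"ry": 0,"rz": 0,"x": -45,"y": 0,"z": 0,"hand": 83},{"rx": 0,"ry": 0,"rz": 0,"x": 0,"y": 0,"z": 0,"hand": 83}]'

```text
time_s: 9.28
eef_pos: [554.1, -14.9, 180.5]
ee_rot: [-0.056, 0.818, -0.08, -0.567]
force: [-0.0, 0.1, -0.1]
grip_width: 0.975
```

```bash
python3 - <<'E'
from st import *
st()
yw=np.radians(18.3)
R=near(tool([0,0,1],[-np.sin(yw),np.cos(yw),0]))
for r in (R,R*Ro.from_rotvec([np.pi,0,0])): print((cur()[0].inv()*r).as_rotvec())
plan(R,[415,333.5,100],8)
E
```

```text
t 9.28 cr [  3.44  -1.57 107.9 ] Fcr [-0.1  0.1 -0.1] grip 83.2
rot err [-0.0007 -0.0093  0.0002]
[-0.50997547 -0.35137926 -0.09215274]
[ 2.58922354 -0.12335867  0.47036778]
total turn [-0.51  -0.351 -0.092] shift [   3.7 -314.6  219.6]
0 turn [-0.0637 -0.0439 -0.0115] shift [  0.5 -39.3  27.5]
1 turn [-0.0637 -0.0439 -0.0115] shift [  2.1 -41.   24.8]
2 turn [-0.0637 -0.0439 -0.0115] shift [  3.6 -42.4  22.1]
3 turn [-0.0637 -0.0439 -0.0115] shift [  5.  -43.7  19.1]
4 turn [-0.0637 -0.0439 -0.0115] shift [  6.3 -44.8  16. ]
5 turn [-0.0637 -0.0439 -0.0115] shift [  7.4 -45.6  12.9]
6 turn [-0.0637 -0.0439 -0.0115] shift [  8.4 -46.2   9.6]
7 turn [-0.0637 -0.0439 -0.0115] shift [  9.3 -46.6   6.2]
```

Emit:
jog_arm --increments '[{"rx": -0.064,"ry": -0.044,"rz": -0.0115,"x": 0,"y": -39,"z": 27,"hand": 83},{"rx": -0.064,"ry": -0.044,"rz": -0.0115,"x": 2,"y": -41,"z": 25,"hand": 83},{"rx": -0.064,"ry": -0.044,"rz": -0.0115,"x": 4,"y": -42,"z": 22,"hand": 83},{"rx": -0.064,"ry": -0.044,"rz": -0.0115,"x": 5,"y": -44,"z": 19,"hand": 83},{"rx": -0.064,"ry": -0.044,"rz": -0.0115,"x": 6,"y": -45,"z": 16,"hand": 83}]'

```text
time_s: 9.9
eef_pos: [465.4, 203.9, 126.8]
ee_rot: [0.05, 0.749, 0.042, -0.66]
force: [-0.2, -0.3, 0.1]
grip_width: 0.971
```

Emit:
jog_arm --increments '[{"rx": -0.064,"ry": -0.044,"rz": -0.0115,"x": 7,"y": -46,"z": 13,"hand": 83},{"rx": -0.064,"ry": -0.044,"rz": -0.0115,"x": 8,"y": -46,"z": 10,"hand": 83},{"rx": -0.064,"ry": -0.044,"rz": -0.0115,"x": 9,"y": -46,"z": 6,"hand": 83},{"rx": 0,"ry": 0,"rz": 0,"x": 0,"y": 0,"z": 0,"hand": 83}]'

```text
time_s: 10.4
eef_pos: [412.2, 334.6, 97.7]
ee_rot: [-0.114, -0.694, -0.115, 0.701]
force: [1.3, -0.6, 0.0]
grip_width: 0.97
```

```bash
python3 - <<'E'
from st import *
yw=np.radians(18.3)
plan(near(tool([0,0,1],[-np.sin(yw),np.cos(yw),0])),[415,333.5,0],1)
print(cur()[1],cur()[2]["time_s"]); pic('c1',(310,230,70,80),(160,190,70,80),5)
pic('b3',(270,155,64,64),(285,135,64,64),6)
E
```

```text
total turn [0.005 0.009 0.003] shift [97.6  2.2 -3.3]
0 turn [0.0054 0.0092 0.0034] shift [97.6  2.2 -3.3]
[412.15497206 334.55303182  97.65815755] 10.4
```

View pics/c1.png

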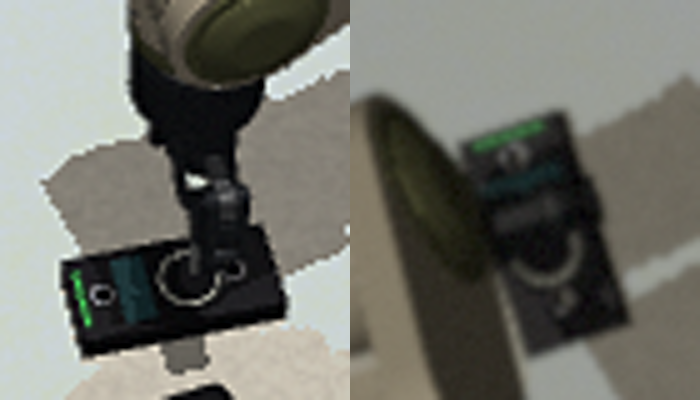

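View pics/b3.png

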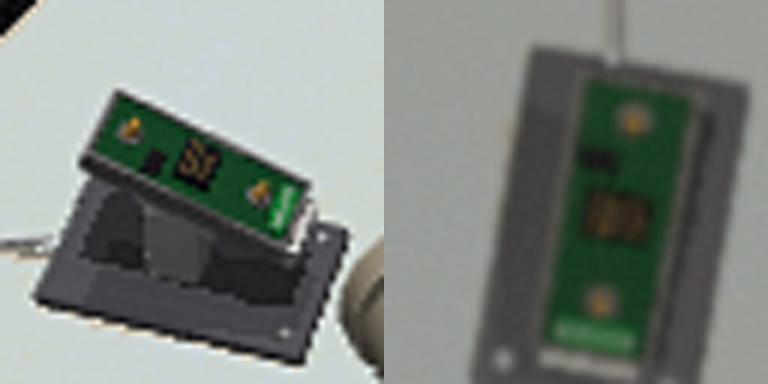

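The shell lies flat on the cradle with its terminals at the ledge. Its dowels are at about (307,181)/(328,192) in the side view. The gripper straddles the cover, so descending.

Emit:
jog_arm --increments '[{"rx": 0.005,"ry": 0.009,"rz": 0.003,"x": 40,"y": 2.2,"z": -3.3,"hand": 83},{"rx": 0,"ry": 0,"rz": 0,"x": 36,"y": 0,"z": 0,"hand": 80},{"rx": 0,"ry": 0,"rz": 0,"x": 12,"y": 0,"z": 0,"hand": 74},{"rx": 0,"ry": 0,"rz": 0,"x": 4,"y": 0,"z": 0,"hand": 70},{"rx": 0,"ry": 0,"rz": 0,"x": 0,"y": 0,"z": 0,"hand": 68}]'

```text
time_s: 11.22
eef_pos: [417.9, 332.0, 7.9]
ee_rot: [0.111, 0.7, 0.112, -0.697]
force: [0.3, 0.2, 1.0]
grip_width: 0.794
```

```bash
python3 - <<'E'
from st import *
yw=np.radians(18.3)
plan(near(tool([0,0,1],[-np.sin(yw),np.cos(yw),0])),[415,333.5,5],1)
print(cur()[1],cur()[2]["time_s"],cur()[2]["force"])
E
```

```text
total turn [-0.004 -0.004  0.001] shift [ 2.9 -2.3  2.3]
0 turn [-0.0037 -0.004   0.0006] shift [ 2.9 -2.3  2.3]
[417.91708544 332.00761754   7.91792362] 11.225 [0.29787742 0.19809265 0.98102229]
```

Emit:
jog_arm --increments '[{"rx": -0.004,"ry": -0.004,"rz": 0,"x": 2.9,"y": -1.5,"z": 2.3,"hand": 68},{"rx": 0,"ry": 0,"rz": 0,"x": 0,"y": 0,"z": 0,"hand": 62},{"rx": 0,"ry": 0,"rz": 0,"x": 0,"y": 0,"z": 0,"hand": 50},{"rx": 0,"ry": 0,"rz": 0,"x": 0,"y": 0,"z": 0,"hand": 45},{"rx": 0,"ry": 0,"rz": 0,"x": 0,"y": 0,"z": 0,"hand": 45}]' --force 60

```text
time_s: 11.85
eef_pos: [414.8, 332.9, 4.9]
ee_rot: [-0.113, -0.698, -0.113, 0.698]
force: [-0.8, -1.5, 7.1]
grip_width: 0.659
```

```bash
python3 - <<'E'
from st import *
yw=np.radians(18.3)
plan(near(tool([0,0,1],[-np.sin(yw),np.cos(yw),0])),[415,333.5,5],1)
print(cur()[1],cur()[2]["time_s"],cur()[2]["force"],cur()[2]["grip_width"]*85.4)
pic('c2',(310,230,70,80),(160,190,70,80),5)
E
```

```text
total turn [0.001 0.001 0.001] shift [-0.1 -0.5 -0.4]
0 turn [0.0008 0.0008 0.0006] shift [-0.1 -0.5 -0.4]
[414.79002797 332.88963192   4.87012483] 11.85 [-0.75820394 -1.4886128   7.13972324] 56.29312709855326
```

View pics/c2.png

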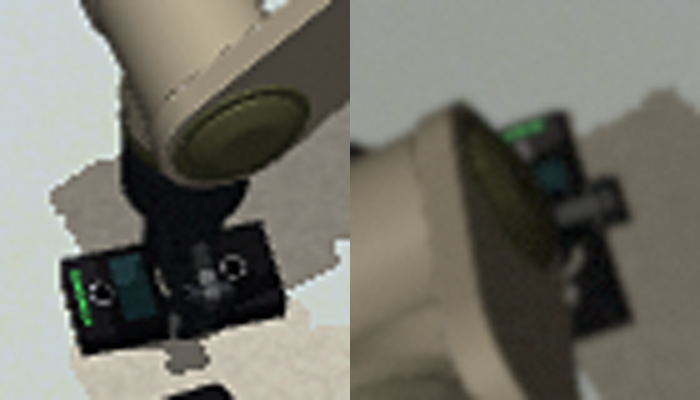

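Emit:
jog_arm --increments '[{"rx": 0,"ry": 0,"rz": 0,"x": -5,"y": 0,"z": 0,"hand": 45},{"rx": 0,"ry": 0,"rz": 0,"x": -40,"y": 0,"z": 0,"hand": 45},{"rx": 0,"ry": 0,"rz": 0,"x": -55,"y": 0,"z": 0,"hand": 45},{"rx": 0,"ry": 0,"rz": 0,"x": -55,"y": 0,"z": 0,"hand": 45},{"rx": 0,"ry": 0,"rz": 0,"x": -10,"y": 0,"z": 0,"hand": 45}]'

```text
time_s: 12.58
eef_pos: [416.0, 333.3, 172.7]
ee_rot: [0.112, 0.7, 0.113, -0.696]
force: [-0.2, 0.4, -1.3]
grip_width: 0.665
```

```bash
python3 - <<'E'
from st import *
print(cur()[1],cur()[2]["time_s"],cur()[2]["force"],cur()[2]["grip_width"]*85.4)
plan(near(tool(AZ,AY)),cr(2.2,-1.7,80),9)
E
```

```text
[415.98192034 333.25461897 172.68225569] 12.575 [-0.18138755  0.40489201 -1.25976139] 56.756946606190255
total turn [0.51  0.338 0.093] shift [ 18.4 378.2 -28.6]
0 turn [0.0567 0.0375 0.0103] shift [ 2.  42.  -3.2]
1 turn [0.0567 0.0375 0.0103] shift [ 2.6 41.8 -5.5]
2 turn [0.0567 0.0375 0.0103] shift [ 3.3 41.3 -7.7]
3 turn [0.0567 0.0375 0.0103] shift [ 4.1 40.8 -9.9]
4 turn [0.0567 0.0375 0.0103] shift [  4.9  40.1 -12. ]
5 turn [0.0567 0.0375 0.0103] shift [  5.8  39.3 -14.1]
6 turn [0.0567 0.0375 0.0103] shift [  6.8  38.4 -16. ]
7 turn [0.0567 0.0375 0.0103] shift [  7.8  37.4 -17.9]
8 turn [0.0567 0.0375 0.0103] shift [  8.9  36.2 -19.7]
```

Emit:
jog_arm --increments '[{"rx": 0.057,"ry": 0.0375,"rz": 0.01,"x": 0,"y": 42,"z": -3,"hand": 45},{"rx": 0.057,"ry": 0.0375,"rz": 0.01,"x": 0,"y": 42,"z": -5,"hand": 45},{"rx": 0.057,"ry": 0.0375,"rz": 0.01,"x": 3,"y": 41,"z": -8,"hand": 45},{"rx": 0.057,"ry": 0.0375,"rz": 0.01,"x": 4,"y": 41,"z": -10,"hand": 45},{"rx": 0.057,"ry": 0.0375,"rz": 0.01,"x": 5,"y": 40,"z": -12,"hand": 45}]'

```text
time_s: 13.2
eef_pos: [495.3, 136.8, 162.4]
ee_rot: [0.018, 0.771, 0.004, -0.637]
force: [0.1, -1.0, -1.6]
grip_width: 0.66
```

Emit:
jog_arm --increments '[{"rx": 0.057,"ry": 0.0375,"rz": 0.01,"x": 6,"y": 39,"z": -14,"hand": 45},{"rx": 0.057,"ry": 0.0375,"rz": 0.01,"x": 7,"y": 38,"z": -16,"hand": 45},{"rx": 0.057,"ry": 0.0375,"rz": 0.01,"x": 8,"y": 37,"z": -18,"hand": 45},{"rx": 0.057,"ry": 0.0375,"rz": 0.01,"x": 9,"y": 36,"z": -20,"hand": 45},{"rx": 0,"ry": 0,"rz": 0,"x": 0,"y": 0,"z": 0,"hand": 45}]'

```text
time_s: 13.82
eef_pos: [560.3, -18.1, 152.6]
ee_rot: [-0.058, 0.813, -0.083, -0.574]
force: [-0.5, 0.7, -1.5]
grip_width: 0.657
```

```bash
python3 - <<'E'
from st import *
st();plan(near(tool(AZ,AY)),cr(2.2,-1.7,50),1)
E
```

```text
t 13.82 cr [ 0.19 -3.55 79.36] Fcr [-1.   0.6 -1.2] grip 56.1
rot err [-0.0055  0.0087 -0.003 ]
total turn [-0.005  0.009 -0.003] shift [29.3 -2.  -2.3]
0 turn [-0.0055  0.0087 -0.003 ] shift [29.3 -2.  -2.3]
```

Emit:
jog_arm --increments '[{"rx": -0.005,"ry": 0.01,"rz": -0.003,"x": 18,"y": -2,"z": -2.3,"hand": 45},{"rx": 0,"ry": 0,"rz": 0,"x": 11,"y": 0,"z": 0,"hand": 45},{"rx": 0,"ry": 0,"rz": 0,"x": 0,"y": 0,"z": 0,"hand": 45},{"rx": 0,"ry": 0,"rz": 0,"x": 0,"y": 0,"z": 0,"hand": 45}]'

```text
time_s: 14.32
eef_pos: [572.9, -16.3, 128.0]
ee_rot: [-0.055, 0.817, -0.079, -0.569]
force: [-0.7, 0.1, -1.7]
grip_width: 0.662
```

```bash
python3 - <<'E'
from st import *
st();pic('d1',(275,150,60,50),(300,135,60,50),12)
c=cv2.imread('pics/d1.png');print(c.shape);cv2.imwrite('pics/d1s.png',c[:600]);cv2.imwrite('pics/d1t.png',c[600:])
E
```

```text
t 14.32 cr [ 3.01  0.66 52.13] Fcr [-1.2 -0.  -1.4] grip 56.5
rot err [ 0.0032 -0.0039  0.0013]
(1200, 720, 3)
```

View pics/d1s.png

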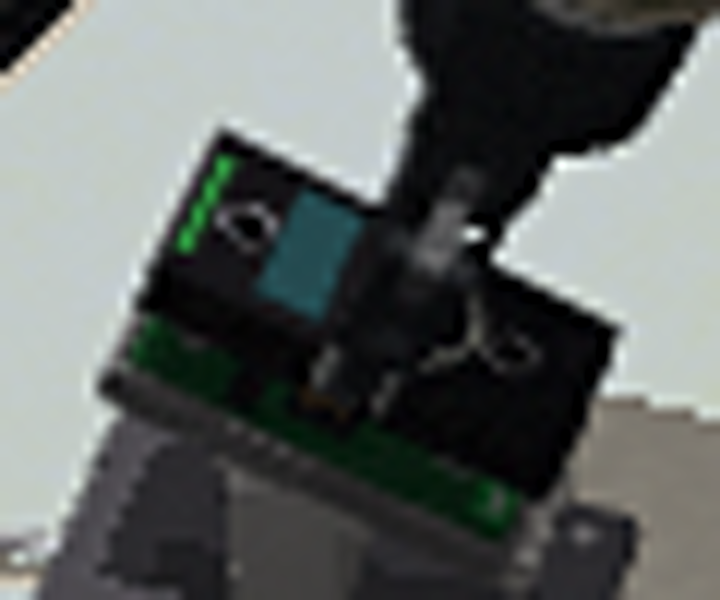

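View pics/d1t.png

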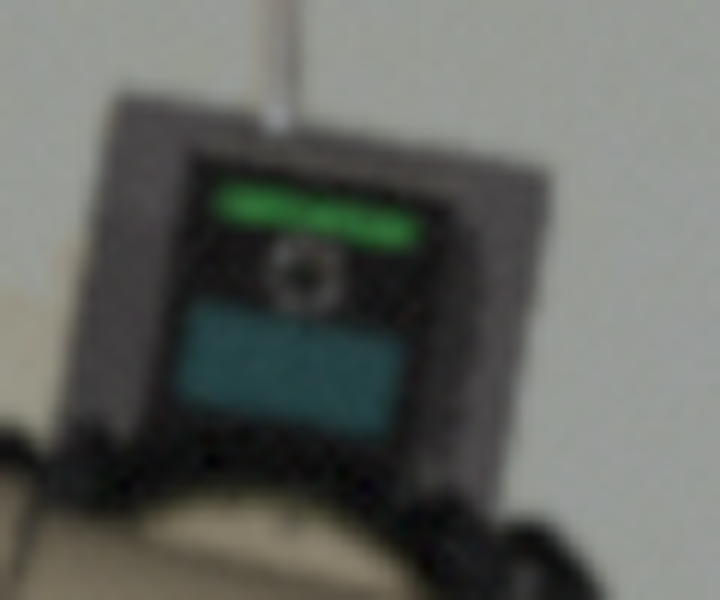

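```bash
python3 - <<'E'
import cv2,numpy as np
a=cv2.imread("pics/b3_side_full.png");b=cv2.imread("pics/b3_top_full.png")
def c(im,x,y,w,h,s):return cv2.resize(im[y:y+h,x:x+w],None,fx=s,fy=s,interpolation=cv2.INTER_CUBIC)
cv2.imwrite("pics/dz.png",np.vstack([np.hstack([c(a,282,167,20,15,20),c(a,303,177,20,15,20)]),np.hstack([c(b,317,147,20,15,20),c(b,311,178,20,15,20)])]))
E
```

```text
(no output)
```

View pics/dz.png

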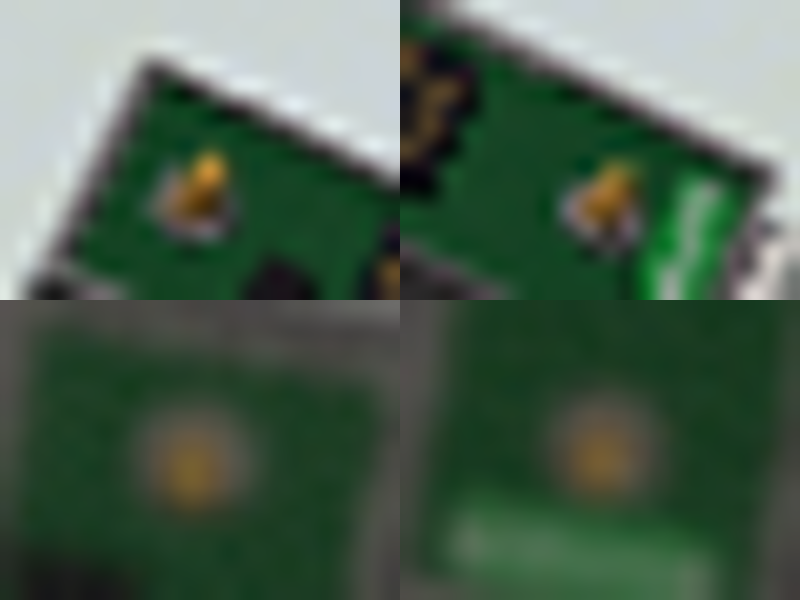

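```bash
python3 - <<'E'
from st import *
for k,s,t in [("d+",(291.25,176.75),(326.15,154.6)),("d-",(312.5,187.25),(320.75,184.9)),("h+",(295.1,168.25),(324.7,157.6))]:
    X,a,b=tri(s,t);print(k,X.round(1),"cr",incr(X).round(1),round(a,2),round(b,2))
print("tcp",incr(cur()[1]))
E
```

```text
d+ [626.6 -27.8 108.3] cr [47.8 -0.2 14.8] 0.24 0.44
d- [549.7 -12.9  78.7] cr [-35.9  -0.5  13.9] 0.13 0.24
h+ [610.6 -21.8 157.8] cr [49.   2.7 67.1] 0.16 0.3
tcp [ 3.22758659  0.5475969  52.31900346]
```

The cover hole sits about 1.2 mm in x and 3 mm in y from the dowel, and both the cameras and the taught seat pose give a target TCP of about (2.1, -2.0). Correcting now, then lowering to just above the dowel tips.

Emit:
jog_arm --increments '[{"rx": 0.003,"ry": -0.003,"rz": 0.001,"x": 10,"y": 2.5,"z": 1.1,"hand": 45},{"rx": 0,"ry": 0,"rz": 0,"x": 5,"y": 0,"z": 0,"hand": 45},{"rx": 0,"ry": 0,"rz": 0,"x": 0,"y": 0,"z": 0,"hand": 45},{"rx": 0,"ry": 0,"rz": 0,"x": 0,"y": 0,"z": 0,"hand": 45}]'

```text
time_s: 14.92
eef_pos: [576.6, -19.8, 113.3]
ee_rot: [-0.056, 0.816, -0.08, -0.57]
force: [-0.6, -0.4, -1.1]
grip_width: 0.658
```

```bash
python3 - <<'E'
from st import *
st();plan(near(tool(AZ,AY)),cr(2.1,-2,32),1)
E
```

```text
t 14.93 cr [ 2.03 -2.07 36.87] Fcr [-0.9 -0.5 -0.9] grip 56.2
rot err [-0.0002 -0.0009  0.0001]
total turn [-0.    -0.001  0.   ] shift [ 4.9 -0.1 -0.1]
0 turn [-0.0002 -0.0009  0.0001] shift [ 4.9 -0.1 -0.1]
```

Emit:
jog_arm --increments '[{"rx": 0,"ry": 0,"rz": 0,"x": 3,"y": 0,"z": 0,"hand": 45},{"rx": 0,"ry": 0,"rz": 0,"x": 2,"y": 0,"z": 0,"hand": 45},{"rx": 0,"ry": 0,"rz": 0,"x": 1.5,"y": 0,"z": 0,"hand": 45},{"rx": 0,"ry": 0,"rz": 0,"x": 0,"y": 0,"z": 0,"hand": 45}]'

```text
time_s: 15.42
eef_pos: [578.7, -20.3, 107.0]
ee_rot: [-0.056, 0.816, -0.08, -0.57]
force: [-0.4, 0.4, -1.8]
grip_width: 0.657
```

```bash
python3 st.py
```

```text
t 15.43 cr [ 1.87 -2.1  30.19] Fcr [-1.1  0.3 -1.5] grip 56.1
rot err [-0.0003 -0.0005  0.0002]
```

Emit:
jog_arm --increments '[{"rx": 0,"ry": 0,"rz": 0,"x": 1,"y": 0,"z": 0,"hand": 45},{"rx": 0,"ry": 0,"rz": 0,"x": 1,"y": 0,"z": 0,"hand": 45},{"rx": 0,"ry": 0,"rz": 0,"x": 0,"y": 0,"z": 0,"hand": 45}]'

```text
time_s: 15.8
eef_pos: [579.4, -20.4, 105.2]
ee_rot: [-0.056, 0.816, -0.08, -0.57]
force: [-0.2, 0.4, -1.9]
grip_width: 0.659
```

```bash
python3 st.py
```

```text
t 15.8 cr [ 1.92 -2.08 28.26] Fcr [-0.9  0.4 -1.7] grip 56.3
rot err [-0.0002 -0.0007  0.0002]
```

Emit:
jog_arm --increments '[{"rx": 0,"ry": 0,"rz": 0,"x": 1,"y": 0,"z": 0,"hand": 45},{"rx": 0,"ry": 0,"rz": 0,"x": 1,"y": 0,"z": 0,"hand": 45},{"rx": 0,"ry": 0,"rz": 0,"x": 0,"y": 0,"z": 0,"hand": 45}]'

```text
time_s: 16.18
eef_pos: [580.0, -20.5, 103.3]
ee_rot: [-0.056, 0.816, -0.08, -0.57]
force: [0.7, -0.2, -2.2]
grip_width: 0.658
```

```bash
python3 -c "
from st import *
st();pic('e1',(270,150,64,64),(285,135,64,64),6)"
```

```text
t 16.18 cr [ 1.87 -2.08 26.23] Fcr [-0.  -0.1 -2.4] grip 56.2
rot err [-0.0003 -0.0006  0.0002]
```

View pics/e1.png

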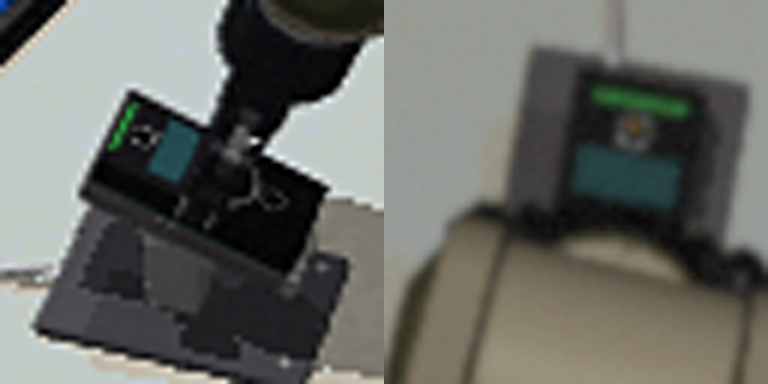

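The dowel tip shows in the upper hole at top-view crop (632,127), so the cover is threaded. I'll raise the grip and press down in small steps.

Emit:
jog_arm --increments '[{"rx": 0,"ry": 0,"rz": 0,"x": 1,"y": 0,"z": 0,"hand": 45},{"rx": 0,"ry": 0,"rz": 0,"x": 1,"y": 0,"z": 0,"hand": 45},{"rx": 0,"ry": 0,"rz": 0,"x": 0,"y": 0,"z": 0,"hand": 45}]' --force 90

```text
time_s: 16.65
eef_pos: [580.8, -20.7, 101.7]
ee_rot: [-0.056, 0.816, -0.08, -0.57]
force: [-1.6, 0.5, 1.8]
grip_width: 0.645
```

```bash
python3 st.py
```

```text
t 16.65 cr [ 2.04 -2.06 24.46] Fcr [-1.   0.2  2.3] grip 55.1
rot err [-0.0002 -0.001   0.0002]
```

Emit:
jog_arm --increments '[{"rx": 0,"ry": 0,"rz": 0,"x": 1,"y": 0,"z": 0,"hand": 45},{"rx": 0,"ry": 0,"rz": 0,"x": 0,"y": 0,"z": 0,"hand": 45}]'

```text
time_s: 16.9
eef_pos: [581.1, -20.7, 100.7]
ee_rot: [-0.056, 0.816, -0.08, -0.57]
force: [-1.6, 1.2, 2.4]
grip_width: 0.648
```

```bash
python3 st.py
```

```text
t 16.9 cr [ 2.06 -2.06 23.39] Fcr [-0.8  0.9  2.9] grip 55.4
rot err [-0.0002 -0.001   0.0002]
```

Emit:
jog_arm --increments '[{"rx": 0,"ry": 0,"rz": 0,"x": 1,"y": 0,"z": 0,"hand": 45},{"rx": 0,"ry": 0,"rz": 0,"x": 1,"y": 0,"z": 0,"hand": 45},{"rx": 0,"ry": 0,"rz": 0,"x": 0,"y": 0,"z": 0,"hand": 45}]'

```text
time_s: 17.27
eef_pos: [581.8, -20.9, 98.8]
ee_rot: [-0.056, 0.816, -0.08, -0.57]
force: [-3.0, -0.4, 4.6]
grip_width: 0.652
```

```bash
python3 st.py
```

```text
t 17.27 cr [ 2.03 -2.05 21.35] Fcr [-1.1 -1.   5.3] grip 55.7
rot err [-0.0002 -0.001   0.0002]
```

Emit:
jog_arm --increments '[{"rx": 0,"ry": 0,"rz": 0,"x": 0.7,"y": 0,"z": 0,"hand": 45},{"rx": 0,"ry": 0,"rz": 0,"x": 0,"y": 0,"z": 0,"hand": 45}]'

```text
time_s: 17.52
eef_pos: [582.0, -20.9, 98.1]
ee_rot: [-0.056, 0.816, -0.08, -0.57]
force: [-3.7, 0.6, 4.3]
grip_width: 0.653
```

```bash
python3 st.py
```

```text
t 17.52 cr [ 2.06 -2.07 20.69] Fcr [-2.  -0.2  5.3] grip 55.8
rot err [-0.0002 -0.0011  0.0001]
```

Emit:
jog_arm --increments '[{"rx": 0,"ry": 0,"rz": 0,"x": 0.6,"y": 0,"z": 0,"hand": 45},{"rx": 0,"ry": 0,"rz": 0,"x": 0,"y": 0,"z": 0,"hand": 45}]'

```text
time_s: 17.77
eef_pos: [582.1, -20.9, 98.0]
ee_rot: [-0.056, 0.816, -0.08, -0.57]
force: [-7.1, 1.1, 10.8]
grip_width: 0.652
```

```bash
python3 st.py
```

```text
t 17.77 cr [ 2.06 -2.07 20.51] Fcr [-3.1 -0.3 12.6] grip 55.7
rot err [-0.0001 -0.001   0.0001]
```

Emit:
jog_arm --increments '[{"rx": 0,"ry": 0,"rz": 0,"x": 0.5,"y": 0,"z": 0,"hand": 45},{"rx": 0,"ry": 0,"rz": 0,"x": 0,"y": 0,"z": 0,"hand": 45}]'

```text
time_s: 18.02
eef_pos: [582.1, -20.9, 97.9]
ee_rot: [-0.056, 0.816, -0.08, -0.57]
force: [-11.5, 1.1, 16.3]
grip_width: 0.651
```

```bash
python3 st.py
```

```text
t 18.02 cr [ 2.08 -2.06 20.46] Fcr [-5.2 -1.2 19.3] grip 55.6
rot err [ 0.     -0.0009  0.0001]
```

The cover hit a firm stop at TCP z = 20.46; 20.4 was predicted for a closed seam. I'll hold and check.

Emit:
jog_arm --increments '[{"rx": 0,"ry": 0,"rz": 0,"x": 0,"y": 0,"z": 0,"hand": 45},{"rx": 0,"ry": 0,"rz": 0,"x": 0,"y": 0,"z": 0,"hand": 45},{"rx": 0,"ry": 0,"rz": 0,"x": 0,"y": 0,"z": 0,"hand": 45},{"rx": 0,"ry": 0,"rz": 0,"x": 0,"y": 0,"z": 0,"hand": 45}]'

```text
time_s: 18.52
eef_pos: [582.1, -20.9, 97.9]
ee_rot: [-0.056, 0.816, -0.08, -0.57]
force: [-11.3, 1.5, 15.0]
grip_width: 0.648
```

```bash
python3 - <<'E'
from st import *
st();print(cur()[2]["wrist_torque"],cur()[2]["dq"].round(4));pic('f1',(275,150,60,50),(300,135,60,50),12)
c=cv2.imread('pics/f1.png');cv2.imwrite('pics/f1s.png',c[:600]);cv2.imwrite('pics/f1t.png',c[600:])
E
```

```text
t 18.52 cr [ 2.07 -2.05 20.47] Fcr [-5.5 -0.7 18. ] grip 55.3
rot err [ 0.     -0.0009  0.0001]
[ 0.10740329  1.18839803 -0.06679425] [-0.0007 -0.0005  0.0008  0.0008 -0.0006  0.0003]
```

View pics/f1s.png

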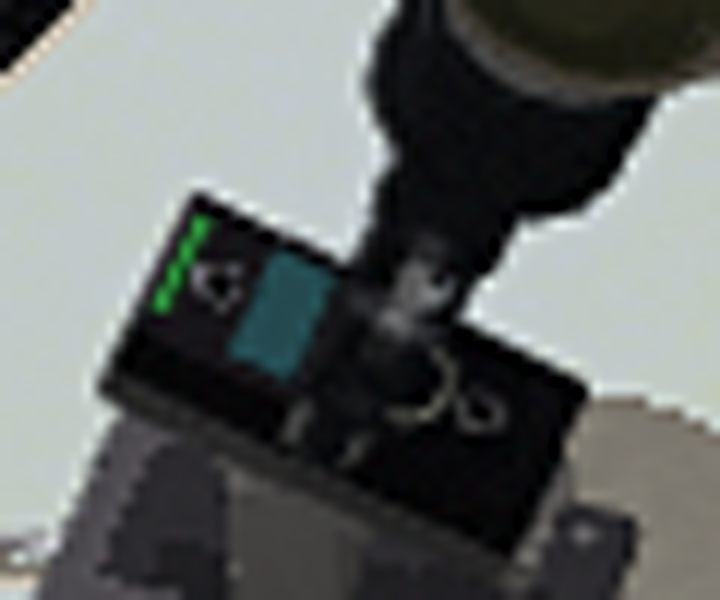

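View pics/f1t.png

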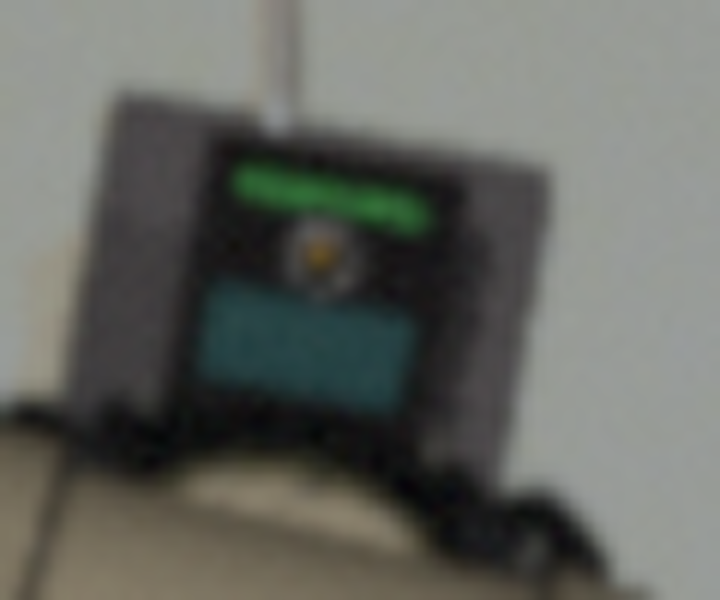

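View pics/f1_side_full.png

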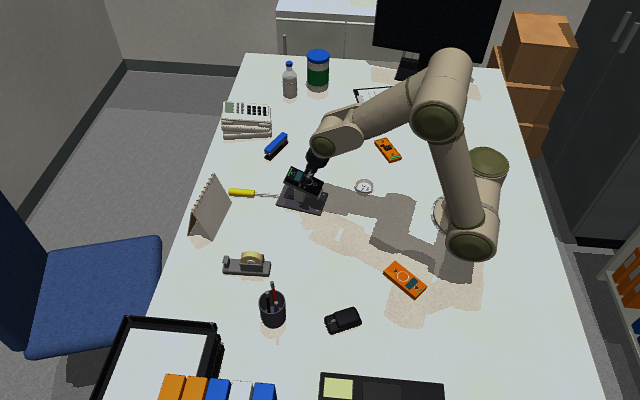

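The seam shows no green all round, the dowel is centred in its hole, and the window is up the slope. I'll relieve the slight up-slope side load.

Emit:
jog_arm --increments '[{"rx": 0,"ry": 0,"rz": 0,"x": 0,"y": 0,"z": 0.4,"hand": 45},{"rx": 0,"ry": 0,"rz": 0,"x": 0,"y": 0,"z": 0,"hand": 45},{"rx": 0,"ry": 0,"rz": 0,"x": 0,"y": 0,"z": 0,"hand": 45},{"rx": 0,"ry": 0,"rz": 0,"x": 0,"y": 0,"z": 0,"hand": 45}]'

```text
time_s: 19.12
eef_pos: [582.1, -20.9, 98.0]
ee_rot: [-0.056, 0.816, -0.08, -0.57]
force: [-9.5, 1.3, 15.4]
grip_width: 0.647
```

```bash
python3 - <<'E'
from st import *
st();print(cur()[2]["wrist_torque"],cur()[2]["dq"].round(4))
E
```

```text
t 19.12 cr [ 2.09 -2.07 20.47] Fcr [-3.7 -0.6 17.7] grip 55.2
rot err [-0.0001 -0.002   0.0001]
[ 0.11182177  0.81648599 -0.1013828 ] [-0.001   0.0014 -0.0015  0.0005 -0.0006 -0.0014]
```

Stable, so handing in.

```bash
python3 -c "
from rig import finish_job
print(finish_job())"
```

```text
the job is handed in; nothing more can be done
None
```

The badge reader is assembled on its stand. I handed the job in at about 19 s (limit 54 s) with the gripper still holding the cover pressed shut. The hand-in gave no verdict.

- **Shell:** I laid it on the cradle and slid it down until it touched the ledge, then let go. After letting go, the pictures showed it flat and straight, with the terminals at the ledge. The two views put its dowels within about 2 mm of where they belong.
- **Cover:** I lowered it over both dowels with the window up the slope and pressed in steps of 1 mm or less. The force rose gently against the contacts, then hit a firm stop at 20.46 mm. I had predicted 20.4 mm for a closed seam.
- **Final hold:** The gripper presses square onto the cradle with about 18 N at a 90 N grip setting, and the arm is at rest. The last pictures show the seam closed on the sides I could see, the upper dowel centred in its hole, and the listed bystanders that are in view where they started.

**Checks that disagreed:**
- The cameras read about 2–3 mm differently from the robot in y. I corrected for this using the contact positions and a comparison of the holes with the dowels.
- Ledge contact came about 2–3 mm farther up the slope than my first estimate.
- A side load of about 4 N along the slope remains. I eased it from 5.5 N, and nothing was moving.

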